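# Set up the eclair filling manifold

### The arm

A 6-joint arm with a two-finger parallel gripper is mounted at the origin on the work surface. World frame = base frame: x ahead of the robot, y to its left, z up, the work surface at z = 0. Lengths are in m, angles in rad, forces in N, time in s.
With the tool pointing down it reaches from about 0.35 to 0.975 m from the base axis. Payload 4.9 kg.
Tool frame: the origin (TCP) lies midway between the tips of the shut fingers; the grasp point (between the pads) lies 19 mm behind it; z points along the fingers, y is the direction in which the jaws open and shut (so a half turn about z gives the same grasp; the last joint's range is limited). The gripper opens to 85 mm and grips with 20 to 120 N. Pads are 22 mm wide; open, the fingers measure 114 mm over their backs; the gripper's body (76 mm by 85 mm) begins 54 mm behind the grasp point. The pads swing forward as they close: fully open they stand 13 mm farther back than shut.
Start: joints at [1.006, 0.053, 1.613, -0, 1.476, -0.119], TCP at [0.269, 0.564, 0.231] pointing down, gripper open.
Joint ranges: [-3.01, 3.01], [-1.01, 2.22], [0.06, 2.58], [-1.02, 4.17], [0.09, 2.62], [-3.14, 3.14]. Speed limits (rad/s): [2.57, 2.57, 3.14, 3.14, 3.14, 3.14].

### API

Orientations are given as a unit quaternion [w, x, y, z].
In Python, from plant import manip, cams gives the robot as it stands.
- The arm moves only by the tool jog_arm, never from a script. Its argument "targets" is a list of rows, each a list of 4 numbers: the shift along the tool's x, y, z in m, then the turn about the tool's z in degrees. A call has 1 to 5 rows; each row is the pose to reach, as a shift and turn from the pose commanded when the call began, along the tool's axes at that moment; what a row does not reach only later rows make up. A row lasts 1/12 s, in which the tool goes at most 41.7 mm and 7.16 degrees, less where a joint would pass 70% of its speed; a pose out of reach is approached as far as the arm can. A call with a gripper value outside its range is refused whole. "fingers" is the opening, from 0 (shut) to 1 (fully open), set as the call begins (left out, the last holds). The fingers move at their own pace and stop on an object; the grip force is fixed at half the most. Time passes only in rows, so rows that repeat a pose let the fingers close. It gives the time, the measured TCP pose, the force and the opening at its end, in the units of the state.
- manip.state(): the state, without advancing time (a new reading comes with each control period).
- cams.grab_frame(name): name is "scene" or "top" or "wrist"; returns the picture (420x560x3 uint8, red, green, blue); there is no depth.
- cams.get_calibration(name): a dict with "camera_matrix" (3x3 intrinsics, pixels), "cam_to_world" (4x4, takes a point from camera to world coordinates). Camera axes: x right, y up, looking along -z (the intrinsics and any distortion apply to the point x, -y, -z); pixel columns grow to the right and rows downward; lengths in m; the calibration is good to about 2 mm. A picture is of the moment at which its call begins: read the wrist's pose just before it. get_calibration takes no time and is no camera call; for the wrist camera it gives the pose at the moment of the call.
- manip.job_done(): hands the job in, once; it reports no verdict.
The state is a dict: "time": time; "joint_pos": joint angles; "joint_vel": joint speeds; "joint_efforts": joint torques, N m; "tool_pos": TCP position; "tool_rot": TCP orientation; "contact_force": force on the tool from outside, world axes, zero at the start; "ft_torque": the same for the moment, N m; "gripper_width": opening from 0.0 (shut) to 1.0 (fully open).
Only numpy, scipy, OpenCV 4.12 (cv2) and the standard library are available. Lean on these libraries where they do the work, as an engineer would, in place of code of your own. Each camera call takes 0.05 s, during which the arm holds its last target. There are 200 camera calls.

### The job

Set up the eclair filler: push every filling nozzle on the counter fully home onto a spigot of the manifold, any nozzle on any spigot. When all are on, take the key from its block, seat it right down in the brass lock at one end of the manifold and turn it clockwise to its stop, then do the same with the lock at the other end, in either order, and put the key back upright in its block. Leave the two dessert glasses standing where they are.

Things in the scene. Friction and masses are not known exactly. Their poses are not given: they have to be found in the camera images.
- nozzle0: bright steel filling nozzle (up to five alike; some may be absent), upright, 108 mm tall, 0.12 kg: foot flange 44 mm across, 6 mm high; 34 mm sleeve to 42 mm height; plain 16 mm shank from 42 to 90 mm (grip here); 22 mm bead to 96 mm; 12 mm tip. Sleeve open below: bore 24 mm, 38 mm deep. Origin: centre of the underside, z to the tip
- nozzle1: filling nozzle like nozzle0: same shape, size and origin
- nozzle2: filling nozzle like nozzle0: same shape, size and origin
- nozzle3: filling nozzle like nozzle0: same shape, size and origin
- nozzle4: filling nozzle like nozzle0: same shape, size and origin
- spigot0 (a point): foot centre of an upright steel spigot, 1 of 5 in a row, 52 mm apart along this point's y, on the top face (45 mm above the counter) of the manifold, an aluminium rail 460 mm (y) by 90 mm. Spigot 20 mm across, 30 mm high, its upper 8 mm tapering to 10 mm. A nozzle fully home has its underside on the rail, its origin at this point
- spigot1 (a point): foot centre of an upright steel spigot, 2 of 5 in a row, 52 mm apart along this point's y, on the top face (45 mm above the counter) of the manifold, an aluminium rail 460 mm (y) by 90 mm. Spigot 20 mm across, 30 mm high, its upper 8 mm tapering to 10 mm. A nozzle fully home has its underside on the rail, its origin at this point
- spigot2 (a point): foot centre of an upright steel spigot, 3 of 5 in a row, 52 mm apart along this point's y, on the top face (45 mm above the counter) of the manifold, an aluminium rail 460 mm (y) by 90 mm. Spigot 20 mm across, 30 mm high, its upper 8 mm tapering to 10 mm. A nozzle fully home has its underside on the rail, its origin at this point
- spigot3 (a point): foot centre of an upright steel spigot, 4 of 5 in a row, 52 mm apart along this point's y, on the top face (45 mm above the counter) of the manifold, an aluminium rail 460 mm (y) by 90 mm. Spigot 20 mm across, 30 mm high, its upper 8 mm tapering to 10 mm. A nozzle fully home has its underside on the rail, its origin at this point
- spigot4 (a point): foot centre of an upright steel spigot, 5 of 5 in a row, 52 mm apart along this point's y, on the top face (45 mm above the counter) of the manifold, an aluminium rail 460 mm (y) by 90 mm. Spigot 20 mm across, 30 mm high, its upper 8 mm tapering to 10 mm. A nozzle fully home has its underside on the rail, its origin at this point
- lock0_mouth (a point): key slot of lock 0, a brass block 44 x 44 x 24 mm that turns on the rail's top at its end beyond spigot0 (91 mm from it, -y). The point is the centre of the slot's mouth in the block's top face, 69 mm above the counter, and turns with the block. Slot 24.5 mm long (this point's x), 13.5 mm wide (y), 24 mm deep, mouth chamfered
- lock1_mouth (a point): key slot of lock 1, alike, at the rail's other end, 91 mm beyond spigot4 (+y)
- lock0 (a joint): turn of lock 0, rad: 0 open, grows clockwise seen from above, locked at its stop at 1.57; starts at 0 to 0.5. At 0 the slot runs across the rail (along the spigot points' x). Stays where left; takes about 0.12 N m to turn
- lock1 (a joint): turn of lock 1, the same way
- key: key, black handle on steel bit, 88 mm tall, 0.2 kg. Origin: centre of the bit's underside; z up, x along bit and handle. Bit 20 (x) x 10 (y) mm, 22 mm long; round 32 mm shoulder to 30 mm height; grip plate 56 (x) x 14 (y) mm to 82 mm (grip across y); round 19 mm knob on top. Enters the slot either way round, within about 0.1 rad and 1.5 mm; fully down, its origin is 22 mm below the mouth
- key_block: white plastic block 56 x 56 x 30 mm fixed on the counter; a square 26 mm hole from above holds the key: bit in the hole, shoulder resting on the block, the key's origin then 8 mm above the counter. Origin: centre of the underside
- glass_a: dessert glass 52 mm across, 58 mm high, between the nozzles and the key block, not part of the job. Origin: centre of the underside
- glass_b: dessert glass 60 mm across, 55 mm high, left of the nozzles, not part of the job. Origin: centre of the underside
Not all that is in view belongs to the job. What is shaped like the nozzle4 but red is not meant.

How it is judged:
On the way, in this order (a step that is already met when the one before it is completed fails the run):
1. every nozzle is fully home on a spigot (((horizontal distance between nozzle0 and spigot0 below 0.005 m and distance between nozzle0 and spigot0 below 0.007 m) or (horizontal distance between nozzle0 and spigot1 below 0.005 m and distance between nozzle0 and spigot1 below 0.007 m) or (horizontal distance between nozzle0 and spigot2 below 0.005 m and distance between nozzle0 and spigot2 below 0.007 m) or (horizontal distance between nozzle0 and spigot3 below 0.005 m and distance between nozzle0 and spigot3 below 0.007 m) or (horizontal distance between nozzle0 and spigot4 below 0.005 m and distance between nozzle0 and spigot4 below 0.007 m)) and ((horizontal distance between nozzle1 and spigot0 below 0.005 m and distance between nozzle1 and spigot0 below 0.007 m) or (horizontal distance between nozzle1 and spigot1 below 0.005 m and distance between nozzle1 and spigot1 below 0.007 m) or (horizontal distance between nozzle1 and spigot2 below 0.005 m and distance between nozzle1 and spigot2 below 0.007 m) or (horizontal distance between nozzle1 and spigot3 below 0.005 m and distance between nozzle1 and spigot3 below 0.007 m) or (horizontal distance between nozzle1 and spigot4 below 0.005 m and distance between nozzle1 and spigot4 below 0.007 m)) and ((horizontal distance between nozzle2 and spigot0 below 0.005 m and distance between nozzle2 and spigot0 below 0.007 m) or (horizontal distance between nozzle2 and spigot1 below 0.005 m and distance between nozzle2 and spigot1 below 0.007 m) or (horizontal distance between nozzle2 and spigot2 below 0.005 m and distance between nozzle2 and spigot2 below 0.007 m) or (horizontal distance between nozzle2 and spigot3 below 0.005 m and distance between nozzle2 and spigot3 below 0.007 m) or (horizontal distance between nozzle2 and spigot4 below 0.005 m and distance between nozzle2 and spigot4 below 0.007 m)) and ((horizontal distance between nozzle3 and spigot0 below 0.005 m and distance between nozzle3 and spigot0 below 0.007 m) or (horizontal distance between nozzle3 and spigot1 below 0.005 m and distance between nozzle3 and spigot1 below 0.007 m) or (horizontal distance between nozzle3 and spigot2 below 0.005 m and distance between nozzle3 and spigot2 below 0.007 m) or (horizontal distance between nozzle3 and spigot3 below 0.005 m and distance between nozzle3 and spigot3 below 0.007 m) or (horizontal distance between nozzle3 and spigot4 below 0.005 m and distance between nozzle3 and spigot4 below 0.007 m)) and ((horizontal distance between nozzle4 and spigot0 below 0.005 m and distance between nozzle4 and spigot0 below 0.007 m) or (horizontal distance between nozzle4 and spigot1 below 0.005 m and distance between nozzle4 and spigot1 below 0.007 m) or (horizontal distance between nozzle4 and spigot2 below 0.005 m and distance between nozzle4 and spigot2 below 0.007 m) or (horizontal distance between nozzle4 and spigot3 below 0.005 m and distance between nozzle4 and spigot3 below 0.007 m) or (horizontal distance between nozzle4 and spigot4 below 0.005 m and distance between nozzle4 and spigot4 below 0.007 m))), for 0.2 s.
2. the key's bit is down in the slot of a lock not yet turned (((horizontal distance between key and lock0_mouth below 0.005 m and z of key in the frame of lock0_mouth below -0.016 m and angle between key's own z axis and vertical below 0.2 rad and not (value of joint lock0 above 1.4 rad)) or (horizontal distance between key and lock1_mouth below 0.005 m and z of key in the frame of lock1_mouth below -0.016 m and angle between key's own z axis and vertical below 0.2 rad and not (value of joint lock1 above 1.4 rad)))), for 0.2 s.
3. one lock is turned to its stop with the key in it (((horizontal distance between key and lock0_mouth below 0.005 m and z of key in the frame of lock0_mouth below -0.016 m and angle between key's own z axis and vertical below 0.2 rad and value of joint lock0 above 1.4 rad) or (horizontal distance between key and lock1_mouth below 0.005 m and z of key in the frame of lock1_mouth below -0.016 m and angle between key's own z axis and vertical below 0.2 rad and value of joint lock1 above 1.4 rad))), for 0.1 s.
4. the key's bit is down in the slot of the other lock, not yet turned (((horizontal distance between key and lock0_mouth below 0.005 m and z of key in the frame of lock0_mouth below -0.016 m and angle between key's own z axis and vertical below 0.2 rad and not (value of joint lock0 above 1.4 rad) and value of joint lock1 above 1.4 rad) or (horizontal distance between key and lock1_mouth below 0.005 m and z of key in the frame of lock1_mouth below -0.016 m and angle between key's own z axis and vertical below 0.2 rad and not (value of joint lock1 above 1.4 rad) and value of joint lock0 above 1.4 rad))), for 0.2 s.
5. both locks are turned to their stops, the key in the last (value of joint each of lock0, lock1 above 1.4 rad and ((horizontal distance between key and lock0_mouth below 0.005 m and z of key in the frame of lock0_mouth below -0.016 m and angle between key's own z axis and vertical below 0.2 rad) or (horizontal distance between key and lock1_mouth below 0.005 m and z of key in the frame of lock1_mouth below -0.016 m and angle between key's own z axis and vertical below 0.2 rad))), for 0.1 s.
At the end, for the whole second after the job is handed in: Every nozzle present stands fully home on a spigot (origin within 5 mm sideways and 7 mm in all of the spigot's foot), both locks are past 1.4 rad (stop at 1.57), and the key stands at rest in its block (within 8 mm of its centre, origin below 13 mm, tilted less than 0.2 rad) (all of step 1 and value of joint each of lock0, lock1 above 1.4 rad and horizontal distance between key and key_block below 0.008 m and height (world z) of key below 0.013 m and angle between key's own z axis and vertical below 0.2 rad and linear speed of each of nozzle0, nozzle1, nozzle2, nozzle3, nozzle4, key below 0.03 m/s); the robot touches nothing.
It fails at once if a dessert glass is knocked over or shoved away (tilted over 0.5 rad or moved 40 mm) (angle between any of glass_a, glass_b's own z axis and vertical above 0.5 rad or distance of any of glass_a, glass_b from where it was at the start of the episode above 0.04 m).
Of nozzle0, nozzle1, nozzle2, nozzle3, nozzle4 only 3 to 5 are there at a start; the rules pass over those that are not, and their reading is None.
At some moment in a run one of nozzle0, nozzle1, nozzle2, nozzle3, nozzle4 may be knocked a few centimetres aside while the robot is not near it.
It also fails if it takes over 208 s, if anything falls off the work surface, if the arm or the gripper's body presses on something with over 40 N, if the wrist force passes 120 N, or if a joint passes its speed limit or range.

## Working session

There is one attempt and no reset: what is moved stays moved. The work goes in short steps, Python scripts to look and compute and a tool call to move; the robot and the scene stay as the last step left them, time stands still between calls to the robot, and variables do not carry over. Pictures are saved under pics/ and viewed, about 12 in all and at most 16, crops included, and the job is handed in when it is done.

Besides the shell and the picture viewer there is one more tool, called after "Emit:" by a JSON object that holds its "op" and its "data", one argument or row to a line. jog_arm: Moves the arm, as the interface text tells. Its arguments: {"type":"object","properties":{"targets":{"type":"array"},"fingers":{"type":"number"}},"required":["targets"]}

```bash
ls; mkdir -p pics; python3 - <<'E'
from plant import manip,cams
import cv2,numpy as np
s=manip.state();print(s)
for n in("top","scene"):
    c=cams.get_calibration(n);print(n,np.round(c["camera_matrix"],1).tolist(),np.round(c["cam_to_world"],3).tolist(),[k for k in c])
    im=cams.grab_frame(n);cv2.imwrite(f"pics/{n}0.png",im[:,:,::-1])
E
```

```text
pics
{'time': 0.0, 'joint_pos': array([ 1.00599907e+00,  5.33239227e-02,  1.61432277e+00,  2.13404717e-05,
        1.47602634e+00, -1.19036100e-01]), 'joint_vel': array([ 0.00033083, -0.00021471, -0.00061029, -0.00121793,  0.0019776 ,
        0.00262703]), 'joint_efforts': array([-1.15126924e-03, -3.93672574e+01, -3.70182931e+01, -1.75877130e-04,
        6.86793326e-03,  1.16133347e-05]), 'tool_pos': array([0.26913411, 0.56337378, 0.23006627]), 'tool_rot': array([-3.58775739e-04,  2.21040738e-01,  9.75264021e-01, -9.76417141e-04]), 'contact_force': array([ 0.44048618, -0.29164058, -0.53565635]), 'ft_torque': array([ 0.04559811,  0.01596466, -0.00219735]), 'gripper_width': 1.0054481173489167}
top [[456.4, 0.0, 283.9], [0.0, 456.4, 209.6], [0.0, 0.0, 1.0]] [[-0.016, 0.992, -0.126, 0.427], [-1.0, -0.013, 0.024, 0.048], [0.023, 0.126, 0.992, 1.11], [0.0, 0.0, 0.0, 1.0]] ['camera_matrix', 'cam_to_world']
scene [[423.0, 0.0, 273.5], [0.0, 423.0, 205.2], [0.0, 0.0, 1.0]] [[0.482, -0.438, 0.759, 1.278], [0.876, 0.262, -0.405, -0.374], [-0.021, 0.86, 0.51, 0.578], [0.0, 0.0, 0.0, 1.0]] ['camera_matrix', 'cam_to_world']
```

View pics/top0.png

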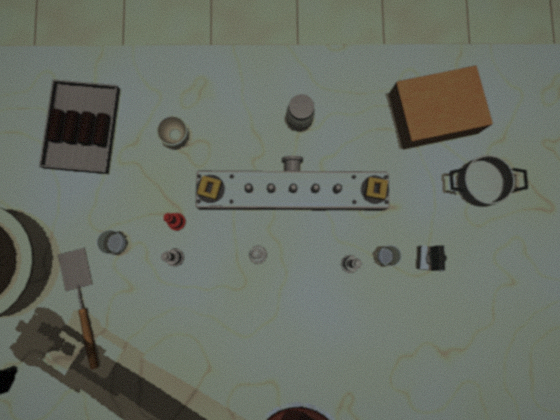

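View pics/scene0.png

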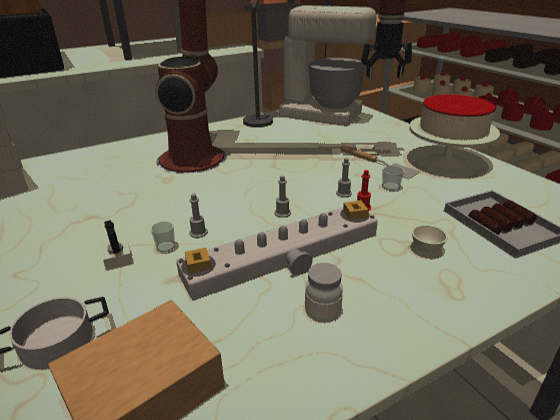

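The top view shows three steel nozzles, at about (173,257), (258,255) and (351,263). The red decoy is at (174,220) and the glasses are at (115,242) and (386,256). The key block is at (431,257). The rail runs from (197,190) to (389,190), with brass locks at (209,187) and (377,187) and spigots between 248 and 338. The scene view agrees: three nozzles.

```bash
cat > h.py <<'E'
from plant import manip,cams
import cv2,numpy as np
def ray(cal,uv):
    K=np.array(cal["camera_matrix"]);T=np.array(cal["cam_to_world"])
    d=np.linalg.inv(K)@np.array([uv[0],uv[1],1.]);return T[:3,3],T[:3,:3]@(d*[1,-1,-1])
def plane(cal,uv,z):
    o,d=ray(cal,uv);return o+d*(z-o[2])/d[2]
def proj(cal,p):
    K=np.array(cal["camera_matrix"]);T=np.array(cal["cam_to_world"])
    q=T[:3,:3].T@(np.array(p)-T[:3,3])*[1,-1,-1];q=K@q;return q[:2]/q[2]
def tri(c1,u1,c2,u2):
    o1,d1=ray(c1,u1);o2,d2=ray(c2,u2)
    t=np.linalg.lstsq(np.c_[d1,-d2],o2-o1,rcond=None)[0]
    a,b=o1+d1*t[0],o2+d2*t[1];return (a+b)/2,np.linalg.norm(a-b)
def tool():
    from scipy.spatial.transform import Rotation as R
    s=manip.state();q=s["tool_rot"];return s,R.from_quat([q[1],q[2],q[3],q[0]]).as_matrix()
def go(p,yaw=None):
    """shift along tool axes to bring TCP to p (z None keeps)"""
    s,M=tool();d=np.array(p)-s["tool_pos"]
    print("t %.2f tcp %s yaw(y-axis) %.1f"%(s["time"],np.round(s["tool_pos"],4),np.degrees(np.arctan2(M[1,1],M[0,1]))),"shift",np.round(M.T@d,4))
E
python3 - <<'E'
from h import *
ct,cs=cams.get_calibration("top"),cams.get_calibration("scene")
for n,u,z in [("n0",(173,257),.05),("n1",(258,255),.05),("n2",(351,263),.05),("red",(174,220),.05),("lockL",(209,187),.069),("lockR",(377,187),.069),("sL",(248,188),.07),("sR",(338,188),.07),("kb",(431,257),.03),("ga",(386,256),.03),("gb",(115,242),.03)]: print(n,np.round(plane(ct,u,z),3))
# tips by triangulation (guess px)
for u,v in [((431,247),(109,224))]: print(tri(ct,u,cs,v))
for n,v in [("nA",(282,215)),("nB",(197,234)),("nC",(344,195))]: print(n,np.round(plane(cs,v,0),3))
go([.42,0,.3])
c=cams.get_calibration("wrist");s,M=tool();T=c["cam_to_world"]
print(np.round(c["camera_matrix"],1).tolist(),"cam in tool",np.round(M.T@(T[:3,3]-s["tool_pos"]),4),np.round(M.T@T[:3,:3],3).tolist(),np.round(M,3).tolist())
im=cv2.resize(cams.grab_frame("top")[150:285,80:460],None,fx=2.1,fy=2.1,interpolation=cv2.INTER_CUBIC);cv2.imwrite("pics/topc.png",np.clip(im[:,:,::-1]*1.5,0,255))
cv2.imwrite("pics/w0.png",cams.grab_frame("wrist")[:,:,::-1])
E
```

```text
n0 [0.455 0.278 0.05 ]
n1 [0.456 0.083 0.05 ]
n2 [ 0.435 -0.131  0.05 ]
red [0.54  0.277 0.05 ]
lockL [0.614 0.194 0.069]
lockR [ 0.609 -0.195  0.069]
sL [0.61  0.104 0.07 ]
sR [ 0.608 -0.104  0.07 ]
kb [ 0.446 -0.326  0.03 ]
ga [ 0.45  -0.219  0.03 ]
gb [0.492 0.419 0.03 ]
(array([ 0.46412935, -0.31625669,  0.09821967]), np.float64(0.02506084394834037))
nA [0.473 0.08  0.   ]
nB [ 0.443 -0.14   0.   ]
nC [0.47  0.279 0.   ]
t 0.10 tcp [0.2692 0.5634 0.2302] yaw(y-axis) 64.5 shift [-0.379  -0.4435 -0.0691]
[[325.9, 0.0, 273.5], [0.0, 325.9, 211.9], [0.0, 0.0, 1.0]] cam in tool [ 7.190e-02  1.000e-04 -1.422e-01] [[-0.001, 0.96, 0.281], [1.0, 0.001, -0.0], [-0.001, 0.281, -0.96]] [[-0.902, 0.431, -0.001], [0.431, 0.902, -0.002], [0.0, -0.002, -1.0]][ WARN:0@0.564] global loadsave.cpp:1063 imwrite_ Unsupported depth image for selected encoder is fallbacked to CV_8U.
```

View pics/topc.png

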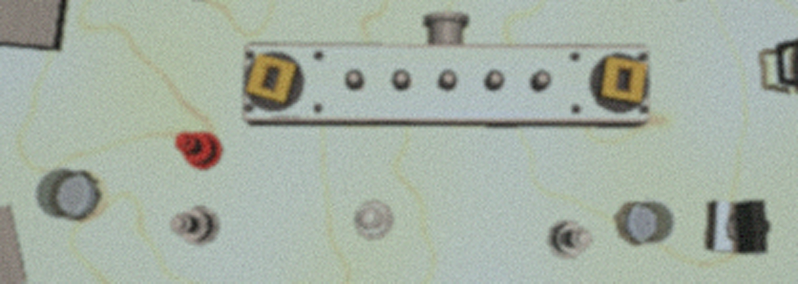

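The crop sharpens those: three nozzles, locks at roughly ±0.195 in y, and spigots near x 0.61. Next I'll move to a central survey pose.

Emit:
{"op": "jog_arm", "data": {
  "targets": [
    [-0.15, -0.136, -0.017, 0],
    [-0.15, -0.136, -0.017, 0],
    [-0.15, -0.136, -0.017, 0],
    [-0.15, -0.136, -0.017, 0],
    [-0.15, -0.136, -0.017, 0]
  ]
}}

```text
time: 0.62
tool_pos: [0.3465, 0.3745, 0.2483]
tool_rot: [0.0, 0.221, 0.975, -0.0]
contact_force: [0.3, 0.3, 1.3]
gripper_width: 0.999
```

Emit:
{"op": "jog_arm", "data": {
  "targets": [
    [-0.15, -0.136, -0.017, 0],
    [-0.15, -0.136, -0.017, 0],
    [-0.15, -0.136, -0.017, 0],
    [-0.15, -0.136, -0.017, 0],
    [-0.15, -0.136, -0.017, 0]
  ]
}}

```text
time: 1.03
tool_pos: [0.4232, 0.1869, 0.2655]
tool_rot: [0.0, 0.221, 0.975, 0.0]
contact_force: [0.8, -0.3, 0.4]
gripper_width: 1.001
```

Emit:
{"op": "jog_arm", "data": {
  "targets": [
    [-0.15, -0.136, -0.017, -25.5],
    [-0.15, -0.136, -0.017, -25.5],
    [-0.15, -0.136, -0.017, -25.5],
    [-0.15, -0.136, -0.017, -25.5],
    [-0.15, -0.136, -0.017, -25.5]
  ]
}}

```text
time: 1.45
tool_pos: [0.4937, 0.0151, 0.281]
tool_rot: [0.0, -0.002, 1.0, 0.0]
contact_force: [2.0, 0.5, 0.3]
gripper_width: 0.998
```

Emit:
{"op": "jog_arm", "data": {
  "targets": [
    [0, 0, 0, 0],
    [0, 0, 0, 0]
  ]
}}

```text
time: 1.62
tool_pos: [0.4939, 0.0149, 0.2808]
tool_rot: [-0.0, 0.003, 1.0, 0.0]
contact_force: [-0.4, 1.2, -0.9]
gripper_width: 0.998
```

```bash
python3 - <<'E'
from h import *
go([.5,0,.28])
im=cams.grab_frame("wrist");cv2.imwrite("pics/w1.png",im[:,:,::-1])
E
```

```text
t 1.62 tcp [0.4939 0.0149 0.2808] yaw(y-axis) 89.7 shift [-0.0061 -0.0148  0.0008]
```

View pics/w1.png

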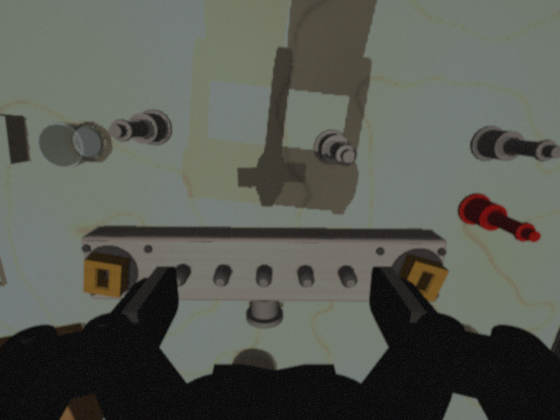

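The wrist view shows nozzle feet at about (155,127), (331,146) and (487,143). Spigots run along row 275, the locks are at (105,275) and (425,280), and the glass is left at (75,143). I'll enlarge these parts for sub-pixel reading.

```bash
python3 - <<'E'
import cv2,numpy as np
im=cv2.imread("pics/w1.png")
im=np.clip(im.astype(float)*1.6,0,255).astype(np.uint8)
def crop(x,y,w,h,s):
    c=cv2.resize(im[y:y+h,x:x+w],None,fx=s,fy=s,interpolation=cv2.INTER_CUBIC)
    for k in range(0,w,10): cv2.line(c,(k*s,0),(k*s,3 if k%50 else 9),(0,255,255))
    for k in range(0,h,10): cv2.line(c,(0,k*s),(3 if k%50 else 9,k*s),(0,255,255))
    return c
a=np.hstack([crop(100,100,80,66,3),crop(300,110,80,66,3),crop(460,110,100,66,3)])
b=crop(80,225,370,85,2)
o=np.zeros((a.shape[0]+b.shape[0],800,3),np.uint8);o[:a.shape[0],:a.shape[1]]=a;o[a.shape[0]:,:b.shape[1]]=b
cv2.imwrite("pics/w1c.png",o);print(a.shape,b.shape)
E
```

```text
(198, 780, 3) (170, 740, 3)
```

View pics/w1c.png

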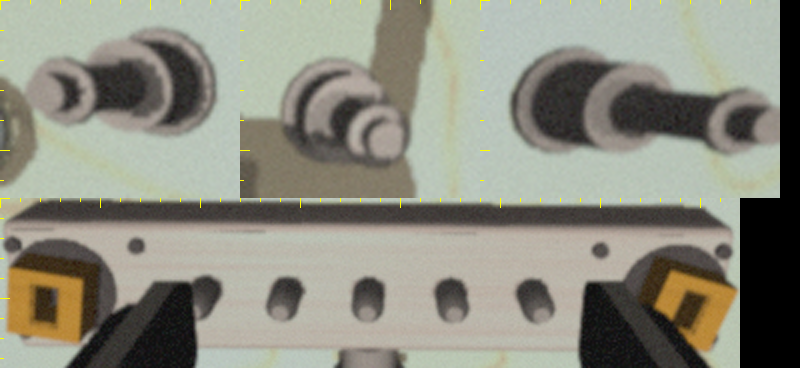

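```bash
python3 - <<'E'
from h import *
c=cams.get_calibration("wrist")
for n,u,z in [("n2tip",(115.3,131.3),.108),("n2fl",(154,127),.006),("n1tip",(348.7,156),.108),("n0tip",(556.3,151.3),.108),("n0fl",(489,143),.006),
 ("s1",(220.5,282.5),.075),("s2",(262.5,282.5),.075),("s3",(307,283),.075),("s4",(350.5,283.5),.075),("lR",(103,277.5),.069),("lL",(425,282),.069),("cR",(86,248),.045),("cL",(441.5,251.5),.045),("cR2",(147.5,248),.045),("cL2",(380,250.5),.045),("red",(474,208),.006),("ga",(90,141),.0)]: print(n,np.round(plane(c,u,z),4))
E
```

```text
n2tip [ 0.4345 -0.1316  0.108 ]
n2fl [ 0.4336 -0.1309  0.006 ]
n1tip [0.4583 0.089  0.108 ]
n0tip [0.4546 0.2873 0.108 ]
n0fl [0.4546 0.2878 0.006 ]
s1 [ 0.6106 -0.0466  0.075 ]
s2 [0.6108 0.0032 0.075 ]
s3 [0.6117 0.0561 0.075 ]
s4 [0.6126 0.1079 0.075 ]
lR [ 0.6065 -0.1885  0.069 ]
lL [0.6143 0.1994 0.069 ]
cR [ 0.5783 -0.2175  0.045 ]
cL [0.5849 0.2271 0.045 ]
cR2 [ 0.5786 -0.1408  0.045 ]
cL2 [0.5832 0.1498 0.045 ]
red [0.5394 0.2833 0.006 ]
ga [ 0.4506 -0.2161  0.    ]
```

Lock spacing measures 388 mm against 390 expected, and the three spigot spacings are 50–53 mm against 52. The tips and flanges agree too. Next I'll rotate the jaws to world x and go over the middle nozzle at (0.458, 0.089).

Emit:
{"op": "jog_arm", "data": {
  "targets": [
    [0.0356, 0.0741, 0.08, 35],
    [0.0356, 0.0741, 0.08, 35],
    [0.0356, 0.0741, 0.08, 35],
    [0.0356, 0.0741, 0.08, 35],
    [0.0356, 0.0741, 0.08, 35]
  ]
}}

```text
time: 2.08
tool_pos: [0.4552, 0.0934, 0.1982]
tool_rot: [-0.002, 0.302, 0.953, -0.001]
contact_force: [0.3, -0.4, 0.4]
gripper_width: 0.997
```

Emit:
{"op": "jog_arm", "data": {
  "targets": [
    [0, 0, 0, 35],
    [0, 0, 0, 35],
    [0, 0, 0, 35],
    [0, 0, 0, 35],
    [0, 0, 0, 35]
  ]
}}

```text
time: 2.5
tool_pos: [0.4572, 0.0924, 0.2007]
tool_rot: [-0.0, 0.575, 0.818, 0.0]
contact_force: [0.2, 0.0, 0.8]
gripper_width: 1.001
```

Emit:
{"op": "jog_arm", "data": {
  "targets": [
    [0, 0, 0, 20],
    [0, 0, 0, 20],
    [0, 0, 0, 20],
    [0, 0, 0, 20],
    [0, 0, 0, 20]
  ]
}}

```text
time: 2.92
tool_pos: [0.4574, 0.0919, 0.2008]
tool_rot: [-0.0, 0.706, 0.708, -0.0]
contact_force: [0.2, -0.6, 0.1]
gripper_width: 1.001
```

```bash
python3 - <<'E'
from h import *
go([.4583,.089,.048])
c=cams.get_calibration("wrist");im=cams.grab_frame("wrist");cv2.imwrite("pics/w2.png",im[:,:,::-1])
for p in [(.4583,.089,.108),(.4583,.089,.006),(.4336,-.131,.108),(.6107,.0045,.075)]: print(np.round(proj(c,p),1))
E
```

```text
t 2.92 tcp [0.4574 0.0919 0.2008] yaw(y-axis) 0.2 shift [-0.003   0.0009  0.1528]
[275.2 219.5]
[274.8 190.3]
[248.  441.1]
[439.1 296.1]
```

View pics/w2.png

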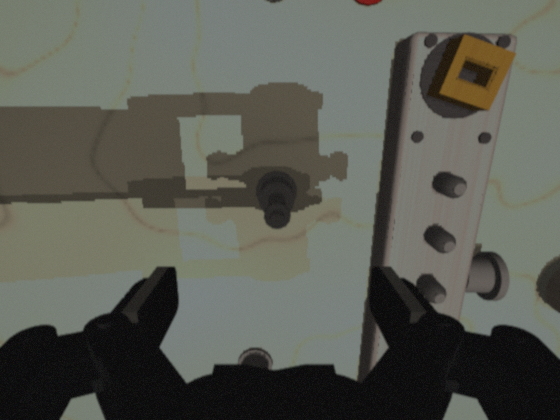

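The tip is at (277,217) against a predicted (275,219.5), so the nozzle is within 2 mm of the estimate. I'll descend and grip.

Emit:
{"op": "jog_arm", "data": {
  "targets": [
    [-0.0015, 0.0016, 0.038, 0],
    [-0.0015, 0.0016, 0.076, 0],
    [-0.0015, 0.0016, 0.114, 0],
    [-0.0015, 0.0016, 0.14, 0],
    [-0.0015, 0.0016, 0.1528, 0]
  ]
}}

```text
time: 3.38
tool_pos: [0.4562, 0.0895, 0.0436]
tool_rot: [-0.003, 0.706, 0.708, -0.003]
contact_force: [-0.6, -0.3, 0.6]
gripper_width: 1.004
```

Emit:
{"op": "jog_arm", "data": {
  "targets": [
    [0, 0, 0, 0],
    [0, 0, 0, 0],
    [0, 0, 0, 0],
    [0, 0, 0, 0],
    [0, 0, 0, 0]
  ],
  "fingers": 0
}}

```text
time: 3.8
tool_pos: [0.4611, 0.0893, 0.05]
tool_rot: [0.001, 0.707, 0.707, 0.001]
contact_force: [-0.6, -0.0, 1.2]
gripper_width: 0.297
```

Emit:
{"op": "jog_arm", "data": {
  "targets": [
    [0, 0, 0, 0],
    [0, 0, 0, 0],
    [0, 0, 0, 0],
    [0, 0, 0, 0],
    [0, 0, 0, 0]
  ]
}}

```text
time: 4.22
tool_pos: [0.4608, 0.0893, 0.0498]
tool_rot: [0.001, 0.707, 0.707, 0.001]
contact_force: [-2.0, 0.8, 6.1]
gripper_width: 0.19
```

Emit:
{"op": "jog_arm", "data": {
  "targets": [
    [0, 0, -0.03, 0],
    [0, 0, -0.06, 0],
    [0, 0, -0.1, 0],
    [0, 0, -0.12, 0],
    [0, 0, -0.12, 0]
  ]
}}

```text
time: 4.63
tool_pos: [0.4632, 0.0894, 0.1746]
tool_rot: [0.004, 0.707, 0.707, 0.004]
contact_force: [0.3, 0.2, 0.4]
gripper_width: 0.189
```

```bash
python3 - <<'E'
from h import *
go([.6107,.0045,.17]); s,M=tool();print(s["gripper_width"])
c=cams.get_calibration("wrist");im=cams.grab_frame("wrist");cv2.imwrite("pics/w3.png",im[:,:,::-1])
tp=s["tool_pos"]
for z in(.060,.0,-.041):print(z,np.round(proj(c,tp+[0,0,z]),1))
E
```

```text
t 4.63 tcp [0.4632 0.0894 0.1746] yaw(y-axis) -0.0 shift [-0.0848  0.1475  0.0062]
0.18895953777712782
0.06 [276.8 362.4]
0.0 [274.3 272.1]
-0.041 [273.4 240.9]
```

View pics/w3.png

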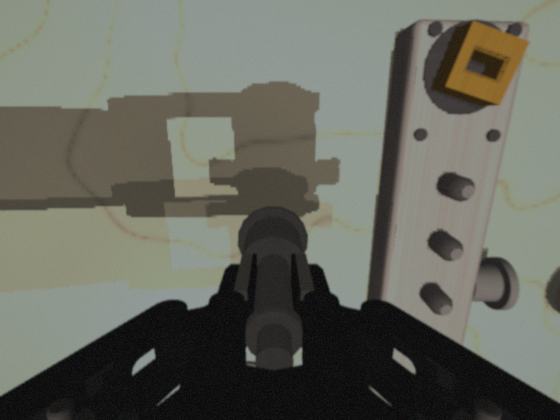

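It's gripped: width 0.19 is 16 mm, and the flange centre at (273,240) matches the prediction of (273.4,240.9). Visible spigot tips are about (467,189), (454,251) and (443,305). Now I'll check these and move over the centre spigot.

Emit:
{"op": "jog_arm", "data": {
  "targets": [
    [-0.02, 0.035, 0, 0],
    [-0.04, 0.07, 0, 0],
    [-0.06, 0.105, 0, 0],
    [-0.08, 0.139, 0, 0],
    [-0.085, 0.1475, 0, 0]
  ]
}}

```text
time: 5.1
tool_pos: [0.6093, 0.0012, 0.1651]
tool_rot: [-0.0, 0.708, 0.706, -0.001]
contact_force: [-1.1, -0.8, -0.7]
gripper_width: 0.187
```

Emit:
{"op": "jog_arm", "data": {
  "targets": [
    [0, 0, 0, 0],
    [0, 0, 0, 0],
    [0, 0, 0, 0]
  ]
}}

```text
time: 5.35
tool_pos: [0.6054, 0.0049, 0.1665]
tool_rot: [-0.001, 0.707, 0.707, -0.001]
contact_force: [-0.2, 1.3, -1.0]
gripper_width: 0.187
```

```bash
python3 - <<'E'
from h import *
go([.6107,.0045,.17])
c=cams.get_calibration("wrist");im=cams.grab_frame("wrist")
for y,x in [(.0045,.6107),(.0565,.6116),(.1085,.6125)]:print(np.round(proj(c,[x,y,.075]),1),np.round(proj(c,[x,y,.045]),1))
print("lock",np.round(proj(c,[.6143,.1994,.069]),1))
o=cv2.resize(im[60:320,200:360],None,fx=2.3,fy=2.3,interpolation=cv2.INTER_CUBIC)
cv2.imwrite("pics/w4.png",np.clip(o[:,:,::-1].astype(float)*1.5,0,255).astype(np.uint8));cv2.imwrite("pics/w4f.png",im[:,:,::-1])
E
```

```text
t 5.35 tcp [0.6054 0.0049 0.1665] yaw(y-axis) -0.0 shift [-0.0004  0.0053 -0.0035]
[281.5 216.8] [280.8 206.3]
[283.2 146.5] [282.3 143.2]
[285.2  66.6] [283.9  72.5]
lock [289.2 -96.1]
```

View pics/w4.png

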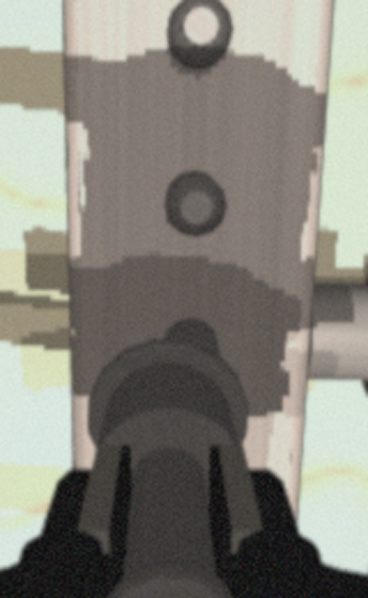

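```bash
python3 - <<'E'
from h import *
c=cams.get_calibration("wrist")
a=plane(c,(288.3,70.9),.075);b=plane(c,(284.8,150),.075);print(a,b,2*b-a)
# nozzle foot: circle centre px
print(plane(c,((167/2.3)+200,(415/2.3)+60),.1665-.044))
go([(2*b-a)[0],(2*b-a)[1],.14])
E
```

```text
[0.61481344 0.10604053 0.075     ] [0.61295303 0.05410683 0.075     ] [0.61109262 0.00217313 0.075     ]
[0.6044774  0.00397626 0.1225    ]
t 5.40 tcp [0.6055 0.0051 0.1671] yaw(y-axis) 0.0 shift [-0.0029  0.0057  0.027 ]
```

Emit:
{"op": "jog_arm", "data": {
  "targets": [
    [-0.002, 0.0065, 0, 0],
    [-0.002, 0.0065, 0.01, 0],
    [-0.002, 0.0065, 0.025, 0],
    [-0.002, 0.0065, 0.035, 0],
    [-0.002, 0.0065, 0.045, 0]
  ]
}}

```text
time: 5.82
tool_pos: [0.6129, 0.0024, 0.1217]
tool_rot: [-0.0, 0.707, 0.707, -0.0]
contact_force: [0.5, -0.5, -0.4]
gripper_width: 0.191
```

Emit:
{"op": "jog_arm", "data": {
  "targets": [
    [0, 0, 0.006, 0],
    [0, 0, 0.012, 0],
    [0, 0, 0.018, 0],
    [0, 0, 0.023, 0],
    [0, 0, 0.027, 0]
  ]
}}

```text
time: 6.23
tool_pos: [0.6137, 0.0021, 0.0958]
tool_rot: [-0.0, 0.707, 0.707, 0.0]
contact_force: [-0.2, 0.5, -0.9]
gripper_width: 0.187
```

```bash
python3 - <<'E'
from h import *
go([.6113,.0025,.0948]);s,M=tool();print(s["contact_force"],s["gripper_width"])
E
```

```text
t 6.23 tcp [0.6137 0.0021 0.0958] yaw(y-axis) -0.0 shift [ 0.0004 -0.0024  0.001 ]
[-0.19465635  0.48027105 -0.93043529] 0.1874532211535147
```

Emit:
{"op": "jog_arm", "data": {
  "targets": [
    [0, 0, 0.001, 0],
    [0, 0, 0.002, 0],
    [0, 0, 0.003, 0],
    [0, 0, 0.003, 0]
  ]
}}

```text
time: 6.57
tool_pos: [0.6139, 0.002, 0.0949]
tool_rot: [0.0, 0.707, 0.707, -0.0]
contact_force: [-4.3, -0.2, 4.9]
gripper_width: 0.193
```

Emit:
{"op": "jog_arm", "data": {
  "targets": [
    [0, 0, 0, 0],
    [0, 0, 0, 0],
    [0, 0, 0, 0],
    [0, 0, 0, 0],
    [0, 0, 0, 0]
  ],
  "fingers": 0.6
}}

```text
time: 6.98
tool_pos: [0.6137, 0.0021, 0.0931]
tool_rot: [0.0, 0.707, 0.707, 0.0]
contact_force: [0.1, -0.1, -0.4]
gripper_width: 0.597
```

Emit:
{"op": "jog_arm", "data": {
  "targets": [
    [0, 0, 0, 0],
    [0, 0, -0.03, 0],
    [0, 0, -0.07, 0],
    [0, 0, -0.105, 0],
    [0, 0, -0.105, 0]
  ]
}}

```text
time: 7.4
tool_pos: [0.6182, 0.0016, 0.208]
tool_rot: [0.006, 0.707, 0.707, 0.005]
contact_force: [1.1, 0.6, 1.5]
gripper_width: 0.597
```

```bash
python3 - <<'E'
from h import *
go([.4336,-.131,.2])
c=cams.get_calibration("wrist");im=cams.grab_frame("wrist");cv2.imwrite("pics/w5.png",im[:,:,::-1])
ct=cams.get_calibration("top");cv2.imwrite("pics/t5.png",cams.grab_frame("top")[:,:,::-1])
for z in(.153,.051,.045):print(np.round(proj(c,[.613,.0022,z]),1))
E
python3 - <<'E'
import cv2,numpy as np
a=cv2.imread("pics/w5.png")[60:330,160:400];b=cv2.imread("pics/t5.png")[150:290,80:460]
b=cv2.resize(b,None,fx=2.1,fy=2.1,interpolation=cv2.INTER_CUBIC)
o=np.zeros((270+b.shape[0],800,3),np.uint8);o[:270,:240]=a;o[270:,:b.shape[1]]=b
cv2.imwrite("pics/c5.png",np.clip(o*1.5,0,255).astype(np.uint8))
E
```

```text
t 7.40 tcp [0.6182 0.0016 0.208 ] yaw(y-axis) -0.0 shift [-0.1327 -0.1846  0.0055]
[264.8 232. ]
[266. 195.]
[266.  193.6]
```

View pics/c5.png

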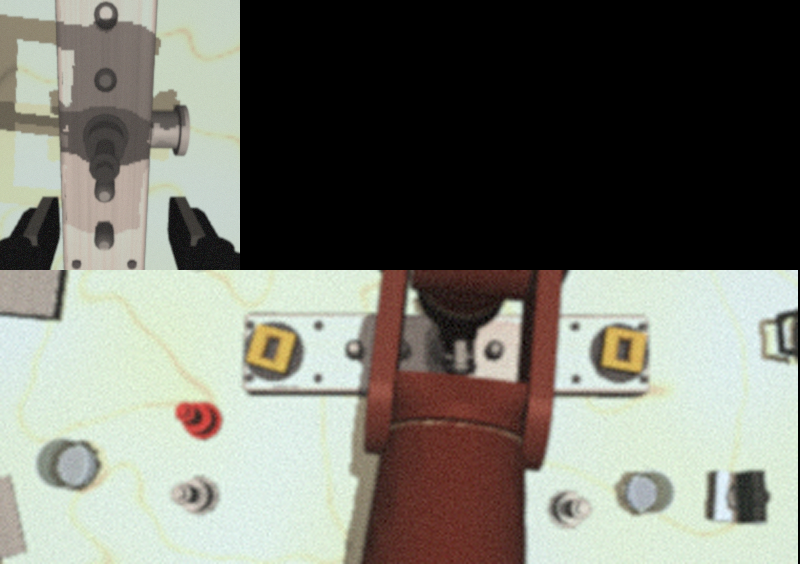

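Nozzle 1 stands on the centre spigot, and the others haven't moved. Next is nozzle 2 at about (0.434,-0.131).

Emit:
{"op": "jog_arm", "data": {
  "targets": [
    [-0.06, -0.09, 0.0055, 0],
    [-0.12, -0.17, 0.0055, 0],
    [-0.12, -0.17, 0.0055, 0],
    [-0.12, -0.17, 0.0055, 0],
    [-0.12, -0.17, 0.0055, 0]
  ]
}}

```text
time: 7.92
tool_pos: [0.4409, -0.1179, 0.1902]
tool_rot: [-0.002, 0.707, 0.707, -0.001]
contact_force: [0.2, -0.7, 0.0]
gripper_width: 0.599
```

Emit:
{"op": "jog_arm", "data": {
  "targets": [
    [-0.0127, -0.0146, 0, 0],
    [-0.0127, -0.0146, 0, 0],
    [-0.0127, -0.0146, 0, 0],
    [-0.0127, -0.0146, 0, 0]
  ]
}}

```text
time: 8.25
tool_pos: [0.4288, -0.13, 0.1916]
tool_rot: [-0.001, 0.707, 0.707, -0.0]
contact_force: [-0.0, 0.3, 0.3]
gripper_width: 0.598
```

```bash
python3 - <<'E'
from h import *
go([.4343,-.131,.0485])
c=cams.get_calibration("wrist");im=cams.grab_frame("wrist");cv2.imwrite("pics/w6.png",im[:,:,::-1])
u=proj(c,[.4343,-.131,.108]);f=proj(c,[.4343,-.131,.006]);print(u,f)
x0=int(f[0])-60;y0=int(f[1])-60
o=cv2.resize(im[y0:y0+130,x0:x0+120],None,fx=3,fy=3,interpolation=cv2.INTER_CUBIC)[:,:,::-1].copy()
o=np.clip(o*1.6,0,255).astype(np.uint8)
for q in(u,f): cv2.drawMarker(o,(int((q[0]-x0)*3),int((q[1]-y0)*3)),(0,0,255),0,12,1)
cv2.imwrite("pics/c6.png",o)
E
```

```text
t 8.25 tcp [ 0.4288 -0.13    0.1916] yaw(y-axis) -0.0 shift [-0.0011  0.0056  0.1431]
[281.69379114 220.82240924] [279.46924215 190.47639341]
```

View pics/c6.png

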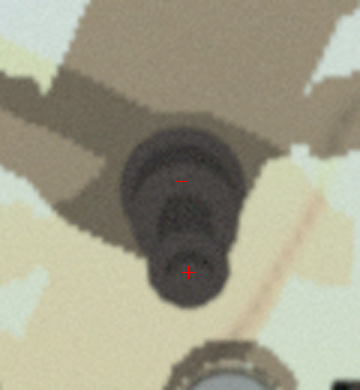

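The markers sit on the nozzle's tip and foot, so the estimate is good to about 1 mm.

Emit:
{"op": "jog_arm", "data": {
  "targets": [
    [-0.0013, 0.0056, 0.03, 0],
    [-0.0013, 0.0056, 0.065, 0],
    [-0.0013, 0.0056, 0.1, 0],
    [-0.0013, 0.0056, 0.13, 0],
    [-0.0013, 0.0056, 0.142, 0]
  ]
}}

```text
time: 8.72
tool_pos: [0.432, -0.1293, 0.0454]
tool_rot: [-0.004, 0.707, 0.708, -0.001]
contact_force: [0.4, -0.8, 0.0]
gripper_width: 0.598
```

Emit:
{"op": "jog_arm", "data": {
  "targets": [
    [0, 0, 0, 0],
    [0, 0, 0, 0],
    [0, 0, 0, 0],
    [0, 0, 0, 0],
    [0, 0, 0, 0]
  ],
  "fingers": 0
}}

```text
time: 9.13
tool_pos: [0.4357, -0.1321, 0.0522]
tool_rot: [0.001, 0.707, 0.707, 0.0]
contact_force: [-0.1, 0.4, -1.4]
gripper_width: 0.187
```

Emit:
{"op": "jog_arm", "data": {
  "targets": [
    [0, 0, 0, 0],
    [0, 0, 0, 0],
    [0, 0, 0, 0]
  ]
}}

```text
time: 9.38
tool_pos: [0.4351, -0.132, 0.0516]
tool_rot: [0.001, 0.707, 0.707, 0.0]
contact_force: [0.7, 1.1, 2.3]
gripper_width: 0.189
```

Emit:
{"op": "jog_arm", "data": {
  "targets": [
    [0, 0, -0.03, 0],
    [0, 0, -0.06, 0],
    [0, 0, -0.1, 0],
    [0, 0, -0.12, 0],
    [0, 0, -0.12, 0]
  ]
}}

```text
time: 9.8
tool_pos: [0.4377, -0.1334, 0.1773]
tool_rot: [0.005, 0.707, 0.707, 0.002]
contact_force: [-0.2, -0.6, -1.2]
gripper_width: 0.188
```

Emit:
{"op": "jog_arm", "data": {
  "targets": [
    [0.02, 0.035, 0, 0],
    [0.04, 0.07, 0, 0],
    [0.06, 0.105, 0, 0],
    [0.08, 0.14, 0, 0],
    [0.082, 0.175, 0, 0]
  ]
}}

```text
time: 10.22
tool_pos: [0.6102, -0.0465, 0.1687]
tool_rot: [-0.002, 0.706, 0.708, -0.0]
contact_force: [0.8, 0.2, 0.2]
gripper_width: 0.191
```

Emit:
{"op": "jog_arm", "data": {
  "targets": [
    [0, 0, 0, 0],
    [0, 0, 0, 0],
    [0, 0, 0, 0],
    [0, 0, 0, 0]
  ]
}}

```text
time: 10.55
tool_pos: [0.6084, -0.0501, 0.17]
tool_rot: [-0.001, 0.708, 0.707, -0.0]
contact_force: [0.4, 0.4, -1.9]
gripper_width: 0.189
```

```bash
python3 - <<'E'
from h import *
# spigot1 expected 52 mm along -y from s2
go([.6113-.0010,.0022-.052,.14]);s,M=tool();print(s["gripper_width"],s["contact_force"])
c=cams.get_calibration("wrist");im=cams.grab_frame("wrist");cv2.imwrite("pics/w7.png",im[:,:,::-1])
o=cv2.resize(im[20:320,200:360],None,fx=2,fy=2,interpolation=cv2.INTER_CUBIC)
cv2.imwrite("pics/c7.png",np.clip(o[:,:,::-1].astype(float)*1.5,0,255).astype(np.uint8))
E
```

```text
t 10.55 tcp [ 0.6084 -0.0501  0.17  ] yaw(y-axis) -0.1 shift [0.0003 0.0019 0.03  ]
0.18940363527866125 [ 0.4234135   0.40257846 -1.89679119]
```

Emit:
{"op": "jog_arm", "data": {
  "targets": [
    [0, 0.0035, 0, 0],
    [0, 0.0035, 0.01, 0],
    [0, 0.0035, 0.025, 0],
    [0, 0.0035, 0.035, 0],
    [0, 0.0035, 0.045, 0]
  ]
}}

```text
time: 11.02
tool_pos: [0.6124, -0.05, 0.1243]
tool_rot: [-0.0, 0.707, 0.707, -0.0]
contact_force: [0.2, -0.8, -1.7]
gripper_width: 0.188
```

Emit:
{"op": "jog_arm", "data": {
  "targets": [
    [0, 0, 0.006, 0],
    [0, 0, 0.012, 0],
    [0, 0, 0.018, 0],
    [0, 0, 0.023, 0],
    [0, 0, 0.026, 0]
  ]
}}

```text
time: 11.43
tool_pos: [0.613, -0.0499, 0.0991]
tool_rot: [-0.0, 0.707, 0.707, -0.0]
contact_force: [0.3, 0.7, -1.9]
gripper_width: 0.189
```

Emit:
{"op": "jog_arm", "data": {
  "targets": [
    [0, 0, 0.001, 0],
    [0, 0, 0.002, 0],
    [0, 0, 0.004, 0],
    [0, 0, 0.004, 0],
    [0, 0, 0.004, 0]
  ]
}}

```text
time: 11.85
tool_pos: [0.6137, -0.0499, 0.0968]
tool_rot: [0.0, 0.707, 0.707, 0.0]
contact_force: [-2.3, 0.5, 3.4]
gripper_width: 0.189
```

Emit:
{"op": "jog_arm", "data": {
  "targets": [
    [0, 0, 0, 0],
    [0, 0, 0, 0],
    [0, 0, 0, 0],
    [0, 0, 0, 0],
    [0, 0, 0, 0]
  ],
  "fingers": 0.6
}}

```text
time: 12.27
tool_pos: [0.613, -0.05, 0.0955]
tool_rot: [-0.0, 0.707, 0.707, -0.0]
contact_force: [-0.8, -0.0, 0.3]
gripper_width: 0.599
```

Emit:
{"op": "jog_arm", "data": {
  "targets": [
    [0, 0, 0, 0],
    [0, 0, -0.03, 0],
    [0, 0, -0.065, 0],
    [0, 0, -0.1, 0],
    [0, 0, -0.105, 0]
  ]
}}

```text
time: 12.68
tool_pos: [0.6167, -0.0506, 0.209]
tool_rot: [0.005, 0.707, 0.707, 0.003]
contact_force: [0.2, -0.4, 2.3]
gripper_width: 0.6
```

Emit:
{"op": "jog_arm", "data": {
  "targets": [
    [0.17, -0.08, 0, 0],
    [0.17, -0.08, 0, 0],
    [0.17, -0.08, 0, 0],
    [0.17, -0.08, 0, 0],
    [0.17, -0.08, 0, 0]
  ]
}}

```text
time: 13.1
tool_pos: [0.5313, 0.1233, 0.2006]
tool_rot: [-0.001, 0.707, 0.708, 0.0]
contact_force: [1.1, -0.0, 0.4]
gripper_width: 0.595
```

Emit:
{"op": "jog_arm", "data": {
  "targets": [
    [0.168, -0.079, 0, 0],
    [0.168, -0.079, 0, 0],
    [0.168, -0.079, 0, 0],
    [0.168, -0.079, 0, 0],
    [0.168, -0.079, 0, 0]
  ]
}}

```text
time: 13.52
tool_pos: [0.4522, 0.2916, 0.2008]
tool_rot: [-0.001, 0.706, 0.708, 0.0]
contact_force: [0.3, -1.0, -0.5]
gripper_width: 0.593
```

Emit:
{"op": "jog_arm", "data": {
  "targets": [
    [0, 0, 0, 0],
    [0, 0, 0, 0],
    [0, 0, 0, 0]
  ]
}}

```text
time: 13.77
tool_pos: [0.4547, 0.2876, 0.2006]
tool_rot: [0.0, 0.707, 0.707, -0.0]
contact_force: [-0.2, -0.6, -0.2]
gripper_width: 0.6
```

```bash
python3 - <<'E'
from h import *
go([.4548,.2875,.0485])
c=cams.get_calibration("wrist");im=cams.grab_frame("wrist");cv2.imwrite("pics/w8.png",im[:,:,::-1])
t=cams.grab_frame("top")
u=proj(c,[.4548,.2875,.108]);f=proj(c,[.4548,.2875,.006]);print(u,f)
x0=int(f[0])-60;y0=int(f[1])-60
o=np.ascontiguousarray(cv2.resize(im[y0:y0+130,x0:x0+120],None,fx=2,fy=2,interpolation=cv2.INTER_CUBIC))
for q in(u,f): cv2.drawMarker(o,(int((q[0]-x0)*2),int((q[1]-y0)*2)),(255,0,0),0,12,1)
b=cv2.resize(t[150:290,80:460],None,fx=2.1,fy=2.1,interpolation=cv2.INTER_CUBIC)
v=np.zeros((260+b.shape[0],800,3),np.uint8);v[:260,:240]=o;v[260:,:b.shape[1]]=b
s=cams.grab_frame("scene")[150:280,150:400];v[:260,260:760]=cv2.resize(s,None,fx=2,fy=2,interpolation=cv2.INTER_CUBIC)
cv2.imwrite("pics/c8.png",np.clip(v[:,:,::-1]*1.5,0,255).astype(np.uint8))
E
```

```text
t 13.77 tcp [0.4547 0.2876 0.2006] yaw(y-axis) -0.1 shift [-1.000e-04  1.000e-04  1.521e-01]
[274.1963924  215.96977385] [274.02359976 187.58967073]
```

View pics/c8.png

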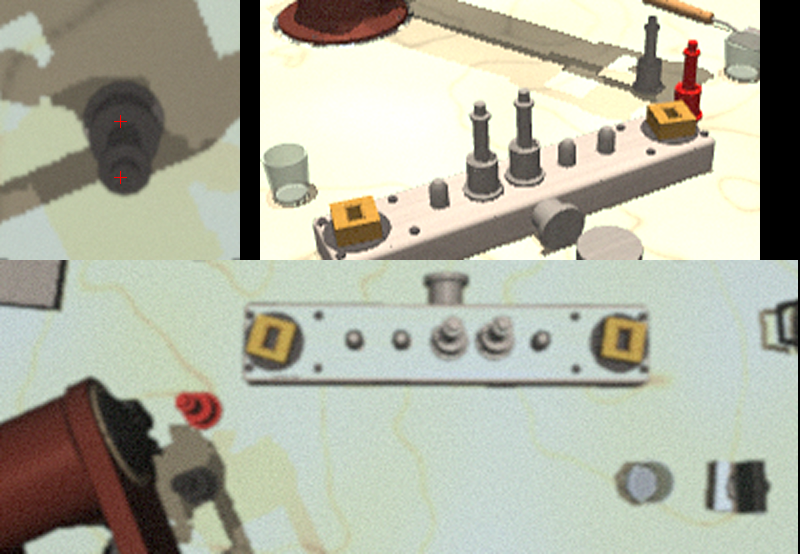

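Both placed nozzles sit flush, and nozzle 0 is within 2 mm of the estimate. I'll pick it and carry it to spigot 3 at (0.613, 0.054).

Emit:
{"op": "jog_arm", "data": {
  "targets": [
    [0.0007, 0.0015, 0.035, 0],
    [0.0007, 0.0015, 0.07, 0],
    [0.0007, 0.0015, 0.105, 0],
    [0.0007, 0.0015, 0.135, 0],
    [0.0007, 0.0015, 0.151, 0]
  ]
}}

```text
time: 14.33
tool_pos: [0.4539, 0.2867, 0.0452]
tool_rot: [-0.001, 0.708, 0.706, -0.003]
contact_force: [-0.4, -0.6, -1.1]
gripper_width: 0.597
```

Emit:
{"op": "jog_arm", "data": {
  "targets": [
    [0, 0, 0, 0],
    [0, 0, 0, 0],
    [0, 0, 0, 0],
    [0, 0, 0, 0],
    [0, 0, 0, 0]
  ],
  "fingers": 0
}}

```text
time: 14.75
tool_pos: [0.4572, 0.2893, 0.0516]
tool_rot: [0.001, 0.707, 0.707, 0.002]
contact_force: [1.0, -0.9, -1.2]
gripper_width: 0.194
```

Emit:
{"op": "jog_arm", "data": {
  "targets": [
    [0, 0, 0, 0],
    [0, 0, 0, 0],
    [0, 0, 0, 0]
  ]
}}

```text
time: 15.0
tool_pos: [0.4566, 0.2893, 0.0509]
tool_rot: [0.0, 0.707, 0.707, 0.001]
contact_force: [-0.1, -0.6, 3.0]
gripper_width: 0.187
```

Emit:
{"op": "jog_arm", "data": {
  "targets": [
    [0, 0, -0.03, 0],
    [0, 0, -0.06, 0],
    [0, 0, -0.1, 0],
    [0, 0, -0.12, 0],
    [0, 0, -0.12, 0]
  ]
}}

```text
time: 15.42
tool_pos: [0.4591, 0.2905, 0.1765]
tool_rot: [0.002, 0.707, 0.707, 0.005]
contact_force: [1.0, 0.8, -0.8]
gripper_width: 0.191
```

Emit:
{"op": "jog_arm", "data": {
  "targets": [
    [-0.03, 0.018, 0, 0],
    [-0.06, 0.038, 0, 0],
    [-0.09, 0.06, 0, 0],
    [-0.12, 0.08, 0, 0],
    [-0.15, 0.1, 0, 0]
  ]
}}

```text
time: 15.83
tool_pos: [0.5556, 0.1373, 0.1681]
tool_rot: [-0.001, 0.707, 0.707, -0.001]
contact_force: [0.3, 0.7, -2.2]
gripper_width: 0.193
```

Emit:
{"op": "jog_arm", "data": {
  "targets": [
    [-0.03, 0.018, 0, 0],
    [-0.06, 0.038, 0, 0],
    [-0.08, 0.055, 0, 0],
    [-0.084, 0.057, 0, 0],
    [-0.084, 0.057, 0, 0]
  ]
}}

```text
time: 16.25
tool_pos: [0.6125, 0.0533, 0.1679]
tool_rot: [-0.001, 0.708, 0.706, -0.001]
contact_force: [0.5, 0.1, -1.5]
gripper_width: 0.191
```

Emit:
{"op": "jog_arm", "data": {
  "targets": [
    [0, 0, 0, 0],
    [0, 0, 0, 0],
    [0, 0, 0, 0]
  ]
}}

```text
time: 16.5
tool_pos: [0.6118, 0.0561, 0.1692]
tool_rot: [-0.0, 0.707, 0.707, -0.0]
contact_force: [0.6, 0.8, -2.2]
gripper_width: 0.188
```

```bash
python3 - <<'E'
from h import *
go([.6130,.0541,.14]);s,M=tool();print(s["gripper_width"],s["contact_force"])
c=cams.get_calibration("wrist");im=cams.grab_frame("wrist");cv2.imwrite("pics/w9.png",im[:,:,::-1])
E
```

```text
t 16.50 tcp [0.6118 0.0561 0.1692] yaw(y-axis) 0.1 shift [-0.002   0.0012  0.0292]
0.18766153705430144 [ 0.61460287  0.76554696 -2.20566754]
```

Emit:
{"op": "jog_arm", "data": {
  "targets": [
    [-0.0012, 0.0018, 0, 0],
    [-0.0012, 0.0018, 0.01, 0],
    [-0.0012, 0.0018, 0.025, 0],
    [-0.0012, 0.0018, 0.035, 0],
    [-0.0012, 0.0018, 0.045, 0]
  ]
}}

```text
time: 16.97
tool_pos: [0.6138, 0.0538, 0.123]
tool_rot: [-0.001, 0.707, 0.707, -0.001]
contact_force: [0.3, -0.8, -1.3]
gripper_width: 0.19
```

Emit:
{"op": "jog_arm", "data": {
  "targets": [
    [0, 0, 0.006, 0],
    [0, 0, 0.012, 0],
    [0, 0, 0.018, 0],
    [0, 0, 0.023, 0],
    [0, 0, 0.026, 0]
  ]
}}

```text
time: 17.38
tool_pos: [0.6144, 0.0536, 0.0981]
tool_rot: [-0.0, 0.707, 0.707, -0.0]
contact_force: [-0.4, 0.4, -0.4]
gripper_width: 0.191
```

Emit:
{"op": "jog_arm", "data": {
  "targets": [
    [0, 0, 0.001, 0],
    [0, 0, 0.002, 0],
    [0, 0, 0.004, 0],
    [0, 0, 0.004, 0],
    [0, 0, 0.004, 0]
  ]
}}

```text
time: 17.8
tool_pos: [0.6152, 0.0537, 0.096]
tool_rot: [0.001, 0.707, 0.707, 0.001]
contact_force: [-2.2, 0.0, 3.5]
gripper_width: 0.186
```

All three are home, each at its expected height with contact felt. I'll release, rise and go over the key block, turning the jaws to world y.

Emit:
{"op": "jog_arm", "data": {
  "targets": [
    [0, 0, 0, 0],
    [0, 0, 0, 0],
    [0, 0, 0, 0],
    [0, 0, 0, 0],
    [0, 0, 0, 0]
  ],
  "fingers": 0.6
}}

```text
time: 18.22
tool_pos: [0.6143, 0.0535, 0.0944]
tool_rot: [-0.0, 0.707, 0.707, -0.0]
contact_force: [0.4, 0.8, -0.1]
gripper_width: 0.602
```

Emit:
{"op": "jog_arm", "data": {
  "targets": [
    [0, 0, 0, 0],
    [0, 0, -0.03, 0],
    [0, 0, -0.065, 0],
    [0, 0, -0.1, 0],
    [0, 0, -0.105, 0]
  ]
}}

```text
time: 18.63
tool_pos: [0.6181, 0.0535, 0.208]
tool_rot: [0.004, 0.707, 0.707, 0.004]
contact_force: [0.9, 0.1, 1.7]
gripper_width: 0.6
```

Emit:
{"op": "jog_arm", "data": {
  "targets": [
    [-0.188, -0.082, 0, 0],
    [-0.188, -0.082, 0, 0],
    [-0.188, -0.082, 0, 0],
    [-0.188, -0.082, 0, 0],
    [-0.188, -0.082, 0, 0]
  ]
}}

```text
time: 19.05
tool_pos: [0.5313, -0.136, 0.1997]
tool_rot: [0.0, 0.707, 0.707, -0.0]
contact_force: [1.1, -0.3, -0.4]
gripper_width: 0.6
```

Emit:
{"op": "jog_arm", "data": {
  "targets": [
    [-0.188, -0.082, 0, -35],
    [-0.188, -0.082, 0, -35],
    [-0.188, -0.082, 0, -35],
    [-0.188, -0.082, 0, -35],
    [-0.188, -0.082, 0, -35]
  ]
}}

```text
time: 19.47
tool_pos: [0.4555, -0.31, 0.1998]
tool_rot: [0.0, 0.478, 0.878, -0.0]
contact_force: [0.5, -0.5, -0.1]
gripper_width: 0.598
```

Emit:
{"op": "jog_arm", "data": {
  "targets": [
    [0, 0, 0, -35],
    [0, 0, 0, -35],
    [0, 0, 0, -35],
    [0, 0, 0, -35],
    [0, 0, 0, -35]
  ]
}}

```text
time: 19.88
tool_pos: [0.4563, -0.3087, 0.1995]
tool_rot: [0.0, 0.192, 0.981, -0.0]
contact_force: [0.2, -0.6, -0.4]
gripper_width: 0.596
```

Emit:
{"op": "jog_arm", "data": {
  "targets": [
    [0, 0, 0, -20],
    [0, 0, 0, -20],
    [0, 0, 0, -20],
    [0, 0, 0, -20],
    [0, 0, 0, -20]
  ]
}}

```text
time: 20.3
tool_pos: [0.4565, -0.3085, 0.1996]
tool_rot: [0.0, 0.022, 1.0, -0.0]
contact_force: [-1.1, 1.3, 0.8]
gripper_width: 0.602
```

```bash
python3 - <<'E'
from h import *
go([.446,-.326,.045])
c=cams.get_calibration("wrist");im=cams.grab_frame("wrist");cv2.imwrite("pics/w10.png",im[:,:,::-1])
t=cams.grab_frame("top")
a=cv2.resize(im[110:300,180:380],None,fx=2,fy=2,interpolation=cv2.INTER_CUBIC)
b=cv2.resize(t[150:290,80:460],None,fx=1,fy=1)
v=np.zeros((380,800,3),np.uint8);v[:380,:400]=a;v[:140,410:790]=b
v[150:380,410:790]=cv2.resize(cams.grab_frame("scene")[150:265,150:340],None,fx=2,fy=2)
cv2.imwrite("pics/c10.png",np.clip(v[:,:,::-1]*1.5,0,255).astype(np.uint8))
for n,p in(("knob",[.446,-.326,.096]),("block",[.446,-.326,.03])):print(n,proj(c,p))
E
```

```text
t 20.30 tcp [ 0.4565 -0.3085  0.1996] yaw(y-axis) 87.5 shift [ 0.0097 -0.018   0.1546]
knob [249.86636403 199.73103359]
block [254.54331755 183.07239111]
```

View pics/c10.png

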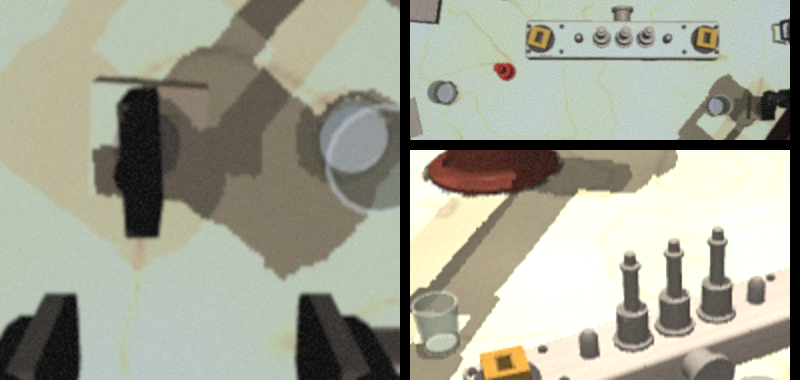

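Three nozzles are standing on the rail, and the two glasses are in place. The key plate is vertical in the crop, columns 120–160 and rows 88–238. I'll extract its edges numerically.

```bash
python3 - <<'E'
from h import *
c=cams.get_calibration("wrist");im=cv2.imread("pics/w10.png")
g=im.max(2);sub=g[140:240,225:275]
m=(cv2.GaussianBlur(g,(3,3),0)<28).astype(np.uint8)
n,l,st,ce=cv2.connectedComponentsWithStats(m[140:240,225:275])
k=1+np.argmax(st[1:,4]);print(st[k],ce[k])
mm=l==k
for r in range(0,100,5):
    w=np.where(mm[r])[0]
    if len(w):
        a=(w[0]+225-.5,r+140);b=(w[-1]+225+.5,r+140)
        print(r+140,a[0],b[0],np.round(plane(c,a,.09)[:2],4),np.round(plane(c,b,.09)[:2],4))
pts=np.argwhere(mm)[:,::-1].astype(np.float32)+[225,140];print(cv2.minAreaRect(pts.astype(np.float32)))
E
```

```text
[  13   15   23   72 1314] [25.17808219 50.52283105]
155 246.5 257.5 [ 0.4122 -0.3268] [ 0.4125 -0.3184]
160 241.5 258.5 [ 0.4158 -0.3309] [ 0.4164 -0.3178]
165 242.5 258.5 [ 0.4197 -0.3304] [ 0.4202 -0.3181]
170 241.5 259.5 [ 0.4235 -0.3315] [ 0.4241 -0.3175]
175 240.5 259.5 [ 0.4274 -0.3325] [ 0.428  -0.3177]
180 240.5 259.5 [ 0.4313 -0.3328] [ 0.432 -0.318]
185 239.5 259.5 [ 0.4353 -0.3339] [ 0.436  -0.3182]
190 239.5 260.5 [ 0.4393 -0.3342] [ 0.44   -0.3176]
195 237.5 260.5 [ 0.4432 -0.3361] [ 0.4441 -0.3178]
200 237.5 260.5 [ 0.4473 -0.3364] [ 0.4481 -0.3181]
205 240.5 260.5 [ 0.4515 -0.3343] [ 0.4523 -0.3183]
210 242.5 259.5 [ 0.4558 -0.333 ] [ 0.4564 -0.3193]
215 242.5 259.5 [ 0.46   -0.3333] [ 0.4606 -0.3196]
220 243.5 258.5 [ 0.4642 -0.3328] [ 0.4648 -0.3206]
225 244.5 257.5 [ 0.4685 -0.3323] [ 0.469  -0.3217]
((249.0, 190.5), (71.0, 22.0), 90.0)
```

Emit:
{"op": "jog_arm", "data": {
  "targets": [
    [0.0117, -0.018, 0.01, 0],
    [0.0117, -0.018, 0.045, 0],
    [0.0117, -0.018, 0.085, 0],
    [0.0117, -0.018, 0.12, 0],
    [0.0117, -0.018, 0.14, 0]
  ]
}}

```text
time: 20.87
tool_pos: [0.4419, -0.3241, 0.0551]
tool_rot: [-0.002, 0.022, 1.0, 0.002]
contact_force: [-0.9, 0.5, -1.2]
gripper_width: 0.6
```

Emit:
{"op": "jog_arm", "data": {
  "targets": [
    [0, 0, 0.005, 0],
    [0, 0, 0.01, 0],
    [0, 0, 0.0146, 0],
    [0, 0, 0.0146, 0],
    [0, 0, 0.0146, 0]
  ]
}}

```text
time: 21.28
tool_pos: [0.445, -0.3268, 0.0468]
tool_rot: [0.001, 0.021, 1.0, -0.001]
contact_force: [-0.4, -0.4, -0.4]
gripper_width: 0.603
```

Emit:
{"op": "jog_arm", "data": {
  "targets": [
    [0, 0, 0, 0],
    [0, 0, 0, 0],
    [0, 0, 0, 0],
    [0, 0, 0, 0],
    [0, 0, 0, 0]
  ],
  "fingers": 0
}}

```text
time: 21.7
tool_pos: [0.4444, -0.3264, 0.0459]
tool_rot: [0.0, 0.021, 1.0, -0.0]
contact_force: [0.0, -0.1, 3.8]
gripper_width: 0.162
```

Emit:
{"op": "jog_arm", "data": {
  "targets": [
    [0, 0, 0, 0],
    [0, 0, 0, 0],
    [0, 0, 0, 0],
    [0, 0, 0, 0]
  ]
}}

```text
time: 22.03
tool_pos: [0.4444, -0.3264, 0.0459]
tool_rot: [0.0, 0.021, 1.0, -0.0]
contact_force: [-1.0, 0.3, 5.3]
gripper_width: 0.16
```

```bash
python3 - <<'E'
from h import *
go([.444,-.326,.2]);s,M=tool();print(s["gripper_width"],s["contact_force"],s["joint_pos"])
E
```

```text
t 22.03 tcp [ 0.4444 -0.3264  0.0459] yaw(y-axis) 87.6 shift [ 0.0003  0.0002 -0.1541]
0.15977448044391715 [-1.00464001  0.34070279  5.25279479] [-7.68365474e-01  6.90558228e-02  1.92537000e+00 -8.47845008e-05
  1.14595500e+00 -2.29728561e+00]
```

The key is gripped: 13.6 mm against the 14 mm plate. I'll lift it and view the right-hand lock from just beyond, keeping the key out of the line of sight.

Emit:
{"op": "jog_arm", "data": {
  "targets": [
    [0, 0, -0.02, 0],
    [0, 0, -0.05, 0],
    [0, 0, -0.09, 0],
    [0, 0, -0.13, 0],
    [0, 0, -0.154, 0]
  ]
}}

```text
time: 22.45
tool_pos: [0.4447, -0.3264, 0.2026]
tool_rot: [0.001, 0.021, 1.0, -0.001]
contact_force: [0.8, -0.8, -1.5]
gripper_width: 0.159
```

Emit:
{"op": "jog_arm", "data": {
  "targets": [
    [-0.025, 0.018, 0, 0],
    [-0.05, 0.036, 0, 0],
    [-0.08, 0.057, 0, 0],
    [-0.11, 0.078, 0, 0],
    [-0.14, 0.1, 0, 0]
  ]
}}

```text
time: 22.87
tool_pos: [0.5885, -0.2306, 0.1974]
tool_rot: [-0.001, 0.021, 1.0, 0.001]
contact_force: [-0.2, -0.4, -2.6]
gripper_width: 0.156
```

Emit:
{"op": "jog_arm", "data": {
  "targets": [
    [-0.025, 0.018, 0, 0],
    [-0.05, 0.036, 0, 0],
    [-0.06, 0.042, 0, 0],
    [-0.06, 0.042, 0, 0],
    [-0.06, 0.042, 0, 0]
  ]
}}

```text
time: 23.28
tool_pos: [0.6491, -0.1922, 0.1975]
tool_rot: [-0.001, 0.021, 1.0, 0.0]
contact_force: [0.0, 0.3, -2.3]
gripper_width: 0.157
```

Emit:
{"op": "jog_arm", "data": {
  "targets": [
    [0, 0, 0, 0],
    [0, 0, 0, 0],
    [0, 0, 0, 0],
    [0, 0, 0, 0]
  ]
}}

```text
time: 23.62
tool_pos: [0.6491, -0.1932, 0.1993]
tool_rot: [0.0, 0.022, 1.0, -0.0]
contact_force: [-0.5, -0.5, -2.4]
gripper_width: 0.158
```

```bash
python3 - <<'E'
from h import *
go([.608,-.193,.2]);s,M=tool();print(s["gripper_width"])
c=cams.get_calibration("wrist");im=cams.grab_frame("wrist");cv2.imwrite("pics/w11.png",im[:,:,::-1])
np.savez("w11.npz",**{k:np.array(v) for k,v in c.items()})
print(proj(c,[.608,-.193,.069]))
o=np.clip(cv2.resize(im,None,fx=1.4,fy=1.4,interpolation=cv2.INTER_CUBIC)[:,:,::-1]*1.5,0,255).astype(np.uint8);cv2.imwrite("pics/c11.png",o)
E
```

```text
t 23.62 tcp [ 0.6491 -0.1932  0.1993] yaw(y-axis) 87.5 shift [ 0.0411 -0.0015 -0.0007]
0.15781670127144243
[271.13563979 155.00778551]
```

View pics/c11.png

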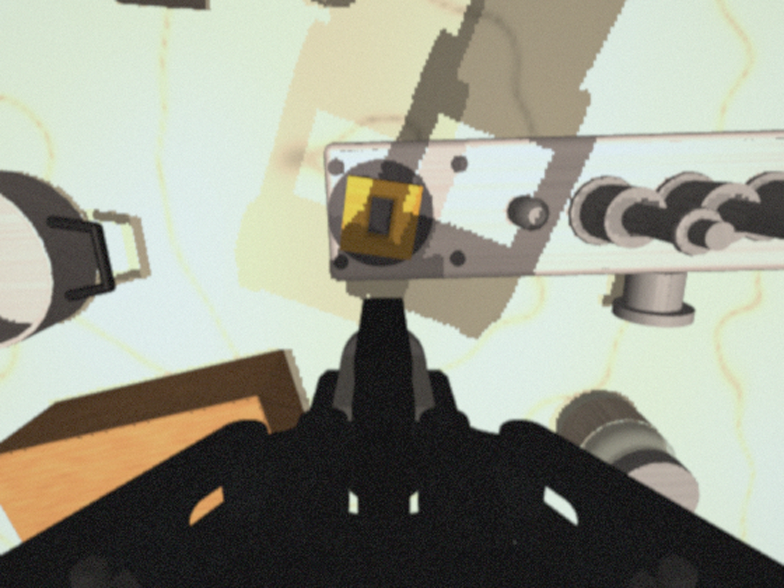

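The view is clear: lock block corners at (347,176), (424,184), (413,260) and (340,250) in the 1.4× picture, with the slot at (381,216). The key plate is straight in the jaws.

```bash
cat >> h.py <<'E'
def lock(im,c,win):
    """im RGB; win x0,y0,x1,y1 -> slot mouth centre, slot long-axis yaw deg"""
    x0,y0,x1,y1=win;sub=im[y0:y1,x0:x1];hsv=cv2.cvtColor(np.ascontiguousarray(sub),cv2.COLOR_RGB2HSV)
    m=cv2.inRange(hsv,(12,110,25),(35,255,255))
    cs,_=cv2.findContours(m,cv2.RETR_EXTERNAL,cv2.CHAIN_APPROX_NONE);k=max(cs,key=cv2.contourArea)
    W=np.array([plane(c,(u+x0,v+y0),.069)[:2] for u,v in k[:,0]]);r=cv2.minAreaRect((W*1000).astype(np.float32));print("block",np.round(r,2) if 0 else r)
    fill=cv2.drawContours(np.zeros_like(m),[cv2.convexHull(k)],-1,255,-1)
    hole=cv2.bitwise_and(cv2.erode(fill,np.ones((7,7))),255-m);hole=cv2.morphologyEx(hole,cv2.MORPH_OPEN,np.ones((3,3)))
    cs,_=cv2.findContours(hole,cv2.RETR_EXTERNAL,cv2.CHAIN_APPROX_NONE);k=max(cs,key=cv2.contourArea)
    W=np.array([plane(c,(u+x0,v+y0),.069)[:2] for u,v in k[:,0]]);print("slot",cv2.minAreaRect((W*1000).astype(np.float32)))
    M=cv2.moments(k);print("slot centroid",plane(c,(M["m10"]/M["m00"]+x0,M["m01"]/M["m00"]+y0),.069))
E
python3 - <<'E'
from h import *
im=cv2.imread("pics/w11.png")[:,:,::-1];c=dict(np.load("w11.npz"))
lock(im,c,(230,110,320,200))
q=[plane(c,(u/1.4,v/1.4),.069)[:2] for u,v in[(347,176),(424,184),(413,260),(340,250)]];print(np.round(q,4),np.mean(q,0))
for a,b in((0,3),(1,2)):d=q[b]-q[a];print(np.degrees(np.arctan2(d[1],d[0])),np.linalg.norm(d))
d=q[1]-q[0];print(np.degrees(np.arctan2(d[1],d[0]))-90);d=q[2]-q[3];print(np.degrees(np.arctan2(d[1],d[0]))-90)
print(plane(c,(381/1.4,216/1.4),.069), "spig0 tip",plane(c,(536/1.4,213/1.4),.075))
E
```

```text
block ((608.7588500976562, -192.6877899169922), (44.77817153930664, 45.17817687988281), 78.87593078613281)
slot ((607.2360229492188, -192.92471313476562), (12.4662446975708, 21.273218154907227), 79.119140625)
slot centroid [ 0.6069901  -0.19286544  0.069     ]
[[ 0.5837 -0.2107]
 [ 0.5902 -0.1664]
 [ 0.6348 -0.1739]
 [ 0.6267 -0.2178]] [ 0.60883582 -0.19220053]
-9.364161257300049 0.043559923475562146
-9.573104493753894 0.045258776607105665
-8.276218974495578
-10.45152881206414
[ 0.60744435 -0.19213895  0.069     ] spig0 tip [ 0.60901882 -0.1025288   0.075     ]
```

```bash
python3 - <<'E'
from h import *
c=dict(np.load("w11.npz"));t=np.array([.6491,-.1932,.1993]);ax=np.array([1,-.043,0])
for h in(.03,.082):
  for o in(-.028,):print(h,proj(c,t+ax*o+[0,0,h-.0379])*1.4, proj(c,t+ax*(o+.002)+[0,0,h-.0379])*1.4)
go([.608,-.1925,.12])
E
```

```text
0.03 [382.01591001 295.99648858] [382.02552594 301.58358693]
0.082 [381.74145073 358.35184952] [381.75699326 366.21611211]
t 23.67 tcp [ 0.6493 -0.1931  0.1993] yaw(y-axis) 87.5 shift [ 0.0413 -0.0012  0.0793]
```

The key centre is about 0.7 mm ahead of the TCP. I'll align over the slot and turn +7.5°.

Emit:
{"op": "jog_arm", "data": {
  "targets": [
    [0.0415, -0.0012, 0, 7.5],
    [0.0415, -0.0012, 0.01, 7.5],
    [0.0415, -0.0012, 0.04, 7.5],
    [0.0415, -0.0012, 0.07, 7.5],
    [0.0415, -0.0012, 0.08, 7.5]
  ]
}}

```text
time: 24.08
tool_pos: [0.6051, -0.191, 0.1143]
tool_rot: [-0.003, 0.086, 0.996, 0.001]
contact_force: [-1.7, 0.6, -3.8]
gripper_width: 0.155
```

Emit:
{"op": "jog_arm", "data": {
  "targets": [
    [0, 0, 0, 0],
    [0, 0, 0, 0],
    [0, 0, 0, 0]
  ]
}}

```text
time: 24.33
tool_pos: [0.6097, -0.1926, 0.1216]
tool_rot: [0.002, 0.086, 0.996, -0.001]
contact_force: [0.2, -0.0, -2.4]
gripper_width: 0.159
```

```bash
python3 - <<'E'
from h import *
go([.6075,-.1925,.085]);s,M=tool();print(s["contact_force"])
E
```

```text
t 24.33 tcp [ 0.6097 -0.1926  0.1216] yaw(y-axis) 80.1 shift [ 0.0023 -0.0003  0.0365]
[ 0.23791442 -0.03115875 -2.35056322]
```

Emit:
{"op": "jog_arm", "data": {
  "targets": [
    [0.001, 0, 0, 0],
    [0.001, 0, 0.005, 0],
    [0.001, 0, 0.01, 0],
    [0.001, 0, 0.014, 0],
    [0.001, 0, 0.018, 0]
  ]
}}

```text
time: 24.75
tool_pos: [0.6071, -0.1916, 0.1005]
tool_rot: [-0.0, 0.086, 0.996, 0.0]
contact_force: [-0.3, 0.4, -2.5]
gripper_width: 0.16
```

Emit:
{"op": "jog_arm", "data": {
  "targets": [
    [0, 0, 0.003, 0],
    [0, 0, 0.006, 0],
    [0, 0, 0.009, 0],
    [0, 0, 0.011, 0],
    [0, 0, 0.013, 0]
  ]
}}

```text
time: 25.17
tool_pos: [0.6073, -0.1917, 0.0878]
tool_rot: [-0.0, 0.086, 0.996, 0.0]
contact_force: [0.1, -0.1, -2.3]
gripper_width: 0.158
```

Emit:
{"op": "jog_arm", "data": {
  "targets": [
    [0, 0, 0.002, 0],
    [0, 0, 0.003, 0],
    [0, 0, 0.004, 0],
    [0, 0, 0.004, 0],
    [0, 0, 0.004, 0]
  ]
}}

```text
time: 25.58
tool_pos: [0.6074, -0.1918, 0.0849]
tool_rot: [0.0, 0.086, 0.996, -0.0]
contact_force: [-3.0, 1.1, 5.1]
gripper_width: 0.162
```

The key is seated: TCP at 0.0849 as predicted, with contact felt. Now I'll turn it clockwise by about 81°.

Emit:
{"op": "jog_arm", "data": {
  "targets": [
    [0, 0, 0, 6],
    [0, 0, 0, 12],
    [0, 0, 0, 18],
    [0, 0, 0, 24],
    [0, 0, 0, 30]
  ]
}}

```text
time: 26.0
tool_pos: [0.6076, -0.1924, 0.085]
tool_rot: [0.001, 0.343, 0.939, -0.001]
contact_force: [-2.9, 1.0, 2.4]
gripper_width: 0.158
```

Emit:
{"op": "jog_arm", "data": {
  "targets": [
    [0, 0, 0, 6],
    [0, 0, 0, 12],
    [0, 0, 0, 18],
    [0, 0, 0, 24],
    [0, 0, 0, 30]
  ]
}}

```text
time: 26.42
tool_pos: [0.6083, -0.1918, 0.085]
tool_rot: [0.001, 0.575, 0.818, 0.001]
contact_force: [0.9, 1.7, 2.2]
gripper_width: 0.16
```

Emit:
{"op": "jog_arm", "data": {
  "targets": [
    [0, 0, 0, 6],
    [0, 0, 0, 12],
    [0, 0, 0, 15],
    [0, 0, 0, 18],
    [0, 0, 0, 18]
  ]
}}

```text
time: 26.83
tool_pos: [0.6088, -0.1916, 0.085]
tool_rot: [0.001, 0.694, 0.72, 0.001]
contact_force: [2.9, 2.0, 1.0]
gripper_width: 0.157
```

```bash
python3 - <<'E'
from h import *
go([.6075,-.1925,.085]);s,M=tool();print(s["contact_force"],s["ft_torque"])
E
```

```text
t 26.83 tcp [ 0.6088 -0.1916  0.085 ] yaw(y-axis) 2.1 shift [-0.0009 -0.0013 -0.    ]
[2.92413203 2.00654209 1.02065747] [ 0.39604708 -0.528291    0.10086255]
```

The lock will lag by the key's play in the slot, up to about 10°, and the torque is still only the turning friction. I'll keep turning until the torque rises.

Emit:
{"op": "jog_arm", "data": {
  "targets": [
    [0, 0, 0, 3],
    [0, 0, 0, 6],
    [0, 0, 0, 8],
    [0, 0, 0, 8]
  ]
}}

```text
time: 27.17
tool_pos: [0.609, -0.1916, 0.085]
tool_rot: [0.002, 0.742, 0.67, 0.002]
contact_force: [4.3, 2.7, 1.1]
gripper_width: 0.157
```

```bash
python3 - <<'E'
from h import *
go([.6075,-.1925,.085]);s,M=tool();print(s["contact_force"],s["ft_torque"])
E
```

```text
t 27.17 tcp [ 0.609  -0.1916  0.085 ] yaw(y-axis) -5.9 shift [-0.0011 -0.0014 -0.    ]
[4.27760349 2.65414083 1.11629596] [ 0.39218575 -0.84611227  0.06422466]
```

Emit:
{"op": "jog_arm", "data": {
  "targets": [
    [0, 0, 0, 2],
    [0, 0, 0, 4],
    [0, 0, 0, 5],
    [0, 0, 0, 5]
  ]
}}

```text
time: 27.5
tool_pos: [0.6091, -0.1916, 0.085]
tool_rot: [0.002, 0.771, 0.637, 0.002]
contact_force: [5.1, 2.4, 0.9]
gripper_width: 0.153
```

```bash
python3 - <<'E'
from h import *
go([.6075,-.1925,.085]);s,M=tool();print(s["contact_force"],s["ft_torque"])
E
```

```text
t 27.50 tcp [ 0.6091 -0.1916  0.085 ] yaw(y-axis) -10.8 shift [-0.0012 -0.0014  0.    ]
[5.1304947  2.38883597 0.92694161] [ 0.35401245 -0.91280155  0.07258252]
```

Emit:
{"op": "jog_arm", "data": {
  "targets": [
    [0, 0, 0, 1.5],
    [0, 0, 0, 3],
    [0, 0, 0, 4],
    [0, 0, 0, 4]
  ]
}}

```text
time: 27.83
tool_pos: [0.6092, -0.1917, 0.085]
tool_rot: [0.002, 0.792, 0.61, 0.002]
contact_force: [5.2, 2.1, -0.1]
gripper_width: 0.157
```

```bash
python3 - <<'E'
from h import *
go([.6075,-.1925,.085]);s,M=tool();print(s["contact_force"],s["ft_torque"])
E
```

```text
t 27.83 tcp [ 0.6092 -0.1917  0.085 ] yaw(y-axis) -14.8 shift [-0.0012 -0.0014  0.    ]
[ 5.22292858  2.10218261 -0.11769393] [ 0.36498165 -0.98412517  0.27265526]
```

Emit:
{"op": "jog_arm", "data": {
  "targets": [
    [0, 0, 0, 1.5],
    [0, 0, 0, 3],
    [0, 0, 0, 4],
    [0, 0, 0, 4]
  ]
}}

```text
time: 28.17
tool_pos: [0.6092, -0.1918, 0.0851]
tool_rot: [0.002, 0.812, 0.583, 0.002]
contact_force: [5.4, 1.8, 0.4]
gripper_width: 0.158
```

```bash
python3 - <<'E'
from h import *
go([.6075,-.1925,.085]);s,M=tool();print(s["contact_force"],s["ft_torque"])
cv2.imwrite("pics/w12.png",cams.grab_frame("wrist")[:,:,::-1])
E
```

```text
t 28.17 tcp [ 0.6092 -0.1918  0.0851] yaw(y-axis) -18.7 shift [-0.0012 -0.0014  0.0001]
[5.40449064 1.75088895 0.37127867] [ 0.32234312 -1.02714214  0.87381998]
```

The torque rose from 0.07 to 0.27 and then 0.87 N m, so the stop is reached. I'll back off to free the key, lift it, swing back to yaw 90° and check the lock angle numerically.

Emit:
{"op": "jog_arm", "data": {
  "targets": [
    [0, 0, 0, -6],
    [0, 0, 0, -12],
    [0, 0, 0, -16],
    [0, 0, 0, -16],
    [0, 0, 0, -16]
  ]
}}

```text
time: 28.63
tool_pos: [0.6079, -0.192, 0.0849]
tool_rot: [0.001, 0.725, 0.689, 0.0]
contact_force: [2.3, 1.4, 4.4]
gripper_width: 0.159
```

Emit:
{"op": "jog_arm", "data": {
  "targets": [
    [0, 0, -0.01, 0],
    [0, 0, -0.03, 0],
    [0, 0, -0.06, 0],
    [0, 0, -0.09, 0],
    [0, 0, -0.115, 0]
  ]
}}

```text
time: 29.05
tool_pos: [0.6063, -0.1918, 0.1996]
tool_rot: [-0.001, 0.725, 0.689, -0.001]
contact_force: [0.7, 0.8, -2.2]
gripper_width: 0.156
```

Emit:
{"op": "jog_arm", "data": {
  "targets": [
    [0, 0.042, 0, -35],
    [0, 0.042, 0, -35],
    [0, 0.042, 0, -35],
    [0, 0.042, 0, -35],
    [0, 0.042, 0, -35]
  ]
}}

```text
time: 29.47
tool_pos: [0.648, -0.1939, 0.1969]
tool_rot: [-0.002, 0.482, 0.876, -0.001]
contact_force: [-0.6, -0.3, -2.7]
gripper_width: 0.155
```

Emit:
{"op": "jog_arm", "data": {
  "targets": [
    [0, 0, 0, -35],
    [0, 0, 0, -35],
    [0, 0, 0, -35],
    [0, 0, 0, -35],
    [0, 0, 0, -35]
  ]
}}

```text
time: 29.88
tool_pos: [0.6479, -0.1939, 0.1972]
tool_rot: [-0.002, 0.196, 0.981, -0.0]
contact_force: [0.3, 0.3, -2.1]
gripper_width: 0.163
```

Emit:
{"op": "jog_arm", "data": {
  "targets": [
    [0, 0, 0, -16],
    [0, 0, 0, -16],
    [0, 0, 0, -16],
    [0, 0, 0, -16],
    [0, 0, 0, -16]
  ]
}}

```text
time: 30.3
tool_pos: [0.6483, -0.1939, 0.1977]
tool_rot: [-0.001, 0.061, 0.998, 0.0]
contact_force: [0.4, -0.7, -1.9]
gripper_width: 0.159
```

```bash
python3 - <<'E'
from h import *
go([.6148+.042,.1972,.2]);s,M=tool();print(s["gripper_width"])
c=cams.get_calibration("wrist");im=cams.grab_frame("wrist");cv2.imwrite("pics/w13.png",im[:,:,::-1])
print(proj(c,[.608,-.1925,.069]))
lock(im,c,(225,110,320,205))
E
```

```text
t 30.30 tcp [ 0.6483 -0.1939  0.1977] yaw(y-axis) 83.0 shift [ 0.0392  0.3892 -0.0021]
0.1590736885282887
[268.72497523 156.86720884]
block ((608.7374877929688, -192.77040100097656), (44.59197998046875, 45.17292404174805), 89.75462341308594)
slot ((607.3588256835938, -192.70326232910156), (10.711657524108887, 22.111196517944336), 0.43085166811943054)
slot centroid [ 0.60730757 -0.19261306  0.069     ]
```

The lock's slot is at −89.6°, which matches the stop within 1–2° given the rail yaw of about −1°. Next I'll carry the key above the nozzles to the other lock.

Emit:
{"op": "jog_arm", "data": {
  "targets": [
    [0, 0.01, -0.02, 0],
    [0.006, 0.05, -0.022, 0],
    [0.01, 0.09, -0.022, 0],
    [0.014, 0.13, -0.022, 0],
    [0.018, 0.17, -0.022, 0]
  ]
}}

```text
time: 30.77
tool_pos: [0.6513, -0.0216, 0.221]
tool_rot: [-0.0, 0.061, 0.998, -0.0]
contact_force: [1.1, -0.1, -1.1]
gripper_width: 0.16
```

Emit:
{"op": "jog_arm", "data": {
  "targets": [
    [0.004, 0.04, 0, 0],
    [0.008, 0.08, 0, 0],
    [0.012, 0.12, 0, 0],
    [0.016, 0.16, 0, 0],
    [0.02, 0.2, 0, 0]
  ]
}}

```text
time: 31.18
tool_pos: [0.6554, 0.1798, 0.2208]
tool_rot: [-0.0, 0.061, 0.998, -0.0]
contact_force: [0.4, 0.1, -2.2]
gripper_width: 0.156
```

Emit:
{"op": "jog_arm", "data": {
  "targets": [
    [0.001, 0.019, 0.02, 0],
    [0.001, 0.019, 0.02, 0],
    [0.001, 0.019, 0.02, 0],
    [0.001, 0.019, 0.02, 0],
    [0.001, 0.019, 0.02, 0]
  ]
}}

```text
time: 31.6
tool_pos: [0.6578, 0.1958, 0.2019]
tool_rot: [0.001, 0.061, 0.998, -0.0]
contact_force: [0.4, -0.5, -2.1]
gripper_width: 0.153
```

```bash
python3 - <<'E'
from h import *
go([.6148,.1972,.2]);s,M=tool();print(s["gripper_width"])
c=cams.get_calibration("wrist");im=cams.grab_frame("wrist");cv2.imwrite("pics/w14.png",im[:,:,::-1])
np.savez("w14.npz",**{k:np.array(v) for k,v in c.items()})
u=proj(c,[.6148,.1972,.069]);print(u)
x,y=map(int,u);lock(im,c,(x-48,y-48,x+48,y+48))
o=np.clip(cv2.resize(im,None,fx=1.4,fy=1.4,interpolation=cv2.INTER_CUBIC)[:,:,::-1]*1.5,0,255).astype(np.uint8);cv2.imwrite("pics/c14.png",o)
E
```

```text
t 31.60 tcp [0.6578 0.1958 0.2019] yaw(y-axis) 83.0 shift [ 0.0428 -0.0038  0.0018]
0.15303021020433752
[268.48807437 152.4637175 ]
block ((614.940673828125, 196.97865295410156), (44.6595573425293, 45.43096923828125), 73.39430236816406)
slot ((613.9334716796875, 197.409912109375), (12.32359504699707, 21.78029441833496), 72.77682495117188)
slot centroid [0.61370558 0.19745237 0.069     ]
```

View pics/c14.png

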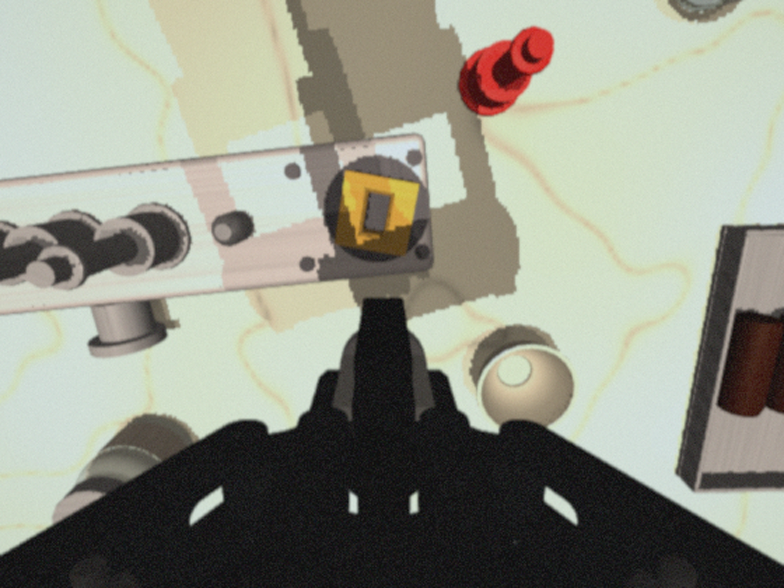

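The view shows the second lock's slot at (377,212) in the 1.4× picture. It's at (0.6144, 0.1971) with yaw −17°. I'll align and insert.

Emit:
{"op": "jog_arm", "data": {
  "targets": [
    [0.03, -0.0025, 0, 5],
    [0.0439, -0.0039, 0.01, 10],
    [0.0439, -0.0039, 0.04, 10],
    [0.0439, -0.0039, 0.07, 10],
    [0.0439, -0.0039, 0.08, 10]
  ]
}}

```text
time: 32.07
tool_pos: [0.6109, 0.1967, 0.1171]
tool_rot: [-0.003, 0.148, 0.989, -0.001]
contact_force: [-0.8, -1.3, -3.2]
gripper_width: 0.157
```

Emit:
{"op": "jog_arm", "data": {
  "targets": [
    [0, 0, 0, 0],
    [0, 0, 0, 0],
    [0, 0, 0, 0],
    [0, 0, 0, 0],
    [0, 0, 0, 0]
  ]
}}

```text
time: 32.48
tool_pos: [0.6146, 0.1986, 0.1235]
tool_rot: [0.002, 0.147, 0.989, 0.001]
contact_force: [0.0, -0.2, -2.6]
gripper_width: 0.16
```

```bash
python3 - <<'E'
from h import *
go([.6138,.1973,.085]);s,M=tool();print(s["contact_force"])
E
```

```text
t 32.48 tcp [0.6146 0.1986 0.1235] yaw(y-axis) 73.1 shift [ 0.0005 -0.0016  0.0384]
[ 0.04886238 -0.16312744 -2.55528842]
```

Emit:
{"op": "jog_arm", "data": {
  "targets": [
    [0.0003, -0.001, 0, 0],
    [0.0003, -0.001, 0.005, 0],
    [0.0003, -0.001, 0.01, 0],
    [0.0003, -0.001, 0.015, 0],
    [0.0003, -0.001, 0.02, 0]
  ]
}}

```text
time: 32.9
tool_pos: [0.6129, 0.1975, 0.1006]
tool_rot: [0.0, 0.147, 0.989, -0.0]
contact_force: [1.4, -0.4, -0.8]
gripper_width: 0.157
```

Emit:
{"op": "jog_arm", "data": {
  "targets": [
    [0, 0, 0.003, 0],
    [0, 0, 0.006, 0],
    [0, 0, 0.009, 0],
    [0, 0, 0.011, 0],
    [0, 0, 0.013, 0]
  ]
}}

```text
time: 33.32
tool_pos: [0.6129, 0.1975, 0.0881]
tool_rot: [0.0, 0.147, 0.989, 0.0]
contact_force: [1.4, -0.9, -0.6]
gripper_width: 0.16
```

Emit:
{"op": "jog_arm", "data": {
  "targets": [
    [0, 0, 0.002, 0],
    [0, 0, 0.003, 0],
    [0, 0, 0.004, 0],
    [0, 0, 0.004, 0],
    [0, 0, 0.004, 0]
  ]
}}

```text
time: 33.73
tool_pos: [0.613, 0.1975, 0.085]
tool_rot: [0.0, 0.147, 0.989, -0.0]
contact_force: [0.0, -2.4, 4.5]
gripper_width: 0.158
```

Seated. Now I'll turn it.

Emit:
{"op": "jog_arm", "data": {
  "targets": [
    [0, 0, 0, 6],
    [0, 0, 0, 12],
    [0, 0, 0, 18],
    [0, 0, 0, 24],
    [0, 0, 0, 30]
  ]
}}

```text
time: 34.15
tool_pos: [0.6138, 0.1977, 0.085]
tool_rot: [0.001, 0.4, 0.916, 0.001]
contact_force: [3.5, 0.3, 1.4]
gripper_width: 0.159
```

Emit:
{"op": "jog_arm", "data": {
  "targets": [
    [0, 0, 0, 6],
    [0, 0, 0, 12],
    [0, 0, 0, 18],
    [0, 0, 0, 24],
    [0, 0, 0, 30]
  ]
}}

```text
time: 34.57
tool_pos: [0.6145, 0.1982, 0.0851]
tool_rot: [0.002, 0.624, 0.782, 0.002]
contact_force: [5.8, 1.2, 0.9]
gripper_width: 0.155
```

Emit:
{"op": "jog_arm", "data": {
  "targets": [
    [0, 0, 0, 6],
    [0, 0, 0, 12],
    [0, 0, 0, 18],
    [0, 0, 0, 24],
    [0, 0, 0, 26]
  ]
}}

```text
time: 34.98
tool_pos: [0.6152, 0.1983, 0.0852]
tool_rot: [0.002, 0.783, 0.622, 0.003]
contact_force: [8.1, 0.5, -2.1]
gripper_width: 0.165
```

```bash
python3 - <<'E'
from h import *
go([.6138,.1973,.085]);s,M=tool();print(s["contact_force"],s["ft_torque"])
E
```

```text
t 34.98 tcp [0.6152 0.1983 0.0852] yaw(y-axis) -13.1 shift [-0.0013 -0.0012  0.0001]
[ 8.11426235  0.54511933 -2.11880443] [ 0.19423254 -1.45787374  0.18882584]
```

Emit:
{"op": "jog_arm", "data": {
  "targets": [
    [0, 0, 0, 2],
    [0, 0, 0, 4],
    [0, 0, 0, 5],
    [0, 0, 0, 5]
  ]
}}

```text
time: 35.32
tool_pos: [0.6153, 0.1981, 0.0852]
tool_rot: [0.002, 0.808, 0.589, 0.003]
contact_force: [7.1, 0.3, -1.6]
gripper_width: 0.16
```

```bash
python3 - <<'E'
from h import *
go([.6138,.1973,.085]);s,M=tool();print(s["contact_force"],s["ft_torque"])
E
```

```text
t 35.32 tcp [0.6153 0.1981 0.0852] yaw(y-axis) -17.8 shift [-0.0012 -0.0012  0.0002]
[ 7.13684608  0.33585947 -1.5714271 ] [ 0.14520951 -1.43724795  0.72095607]
```

The stop is reached (0.72 N m). I'll back off, lift and verify the lock.

Emit:
{"op": "jog_arm", "data": {
  "targets": [
    [0, 0, 0, -6],
    [0, 0, 0, -12],
    [0, 0, 0, -16],
    [0, 0, 0, -16],
    [0, 0, 0, -16]
  ]
}}

```text
time: 35.73
tool_pos: [0.6138, 0.1986, 0.0851]
tool_rot: [0.0, 0.719, 0.695, 0.002]
contact_force: [3.5, 3.3, 2.8]
gripper_width: 0.155
```

Emit:
{"op": "jog_arm", "data": {
  "targets": [
    [0, 0, -0.01, 0],
    [0, 0, -0.03, 0],
    [0, 0, -0.06, 0],
    [0, 0, -0.09, 0],
    [0, 0, -0.12, 0]
  ]
}}

```text
time: 36.15
tool_pos: [0.6106, 0.197, 0.2027]
tool_rot: [-0.002, 0.719, 0.695, -0.003]
contact_force: [1.2, 0.2, -2.1]
gripper_width: 0.156
```

Emit:
{"op": "jog_arm", "data": {
  "targets": [
    [0, 0.042, 0, -35],
    [0, 0.042, 0, -35],
    [0, 0.042, 0, -35],
    [0, 0.042, 0, -35],
    [0, 0.042, 0, -35]
  ]
}}

```text
time: 36.57
tool_pos: [0.653, 0.1957, 0.2014]
tool_rot: [-0.002, 0.475, 0.88, -0.002]
contact_force: [-0.3, -0.6, -2.1]
gripper_width: 0.159
```

Emit:
{"op": "jog_arm", "data": {
  "targets": [
    [0, 0, 0, -35],
    [0, 0, 0, -35],
    [0, 0, 0, -35],
    [0, 0, 0, -35],
    [0, 0, 0, -35]
  ]
}}

```text
time: 36.98
tool_pos: [0.6528, 0.1957, 0.2016]
tool_rot: [-0.003, 0.188, 0.982, -0.001]
contact_force: [-0.2, 0.6, -2.0]
gripper_width: 0.161
```

Emit:
{"op": "jog_arm", "data": {
  "targets": [
    [0, 0, 0, -19.5],
    [0, 0, 0, -19.5],
    [0, 0, 0, -19.5],
    [0, 0, 0, -19.5],
    [0, 0, 0, -19.5]
  ]
}}

```text
time: 37.4
tool_pos: [0.6534, 0.1959, 0.2023]
tool_rot: [-0.002, 0.023, 1.0, -0.001]
contact_force: [-0.3, -0.1, -2.0]
gripper_width: 0.16
```

```bash
python3 - <<'E'
from h import *
go([.4444,-.3264,.22]);s,M=tool();print(s["gripper_width"])
c=cams.get_calibration("wrist");im=cams.grab_frame("wrist");cv2.imwrite("pics/w15.png",im[:,:,::-1])
u=proj(c,[.6148,.1972,.069]);x,y=map(int,u);lock(im,c,(x-48,y-48,x+48,y+48))
E
```

```text
t 37.40 tcp [0.6534 0.1959 0.2023] yaw(y-axis) 87.4 shift [ 0.1851 -0.5312 -0.0165]
0.15971661307812807
block ((614.856689453125, 196.9251251220703), (44.77530288696289, 45.05076599121094), 89.2675552368164)
slot ((613.4297485351562, 197.5467529296875), (21.944787979125977, 10.831565856933594), 87.35115814208984)
slot centroid [0.61380266 0.19755319 0.069     ]
```

The second lock is at −90.7 to −92.6°, so it's at its stop. I'll carry the key back to its block.

Emit:
{"op": "jog_arm", "data": {
  "targets": [
    [0, -0.01, -0.018, 0],
    [0.013, -0.05, -0.018, 0],
    [0.026, -0.09, -0.018, 0],
    [0.04, -0.13, -0.018, 0],
    [0.053, -0.165, -0.018, 0]
  ]
}}

```text
time: 37.87
tool_pos: [0.5935, 0.0319, 0.2217]
tool_rot: [-0.001, 0.022, 1.0, -0.0]
contact_force: [0.0, -0.6, -1.5]
gripper_width: 0.155
```

Emit:
{"op": "jog_arm", "data": {
  "targets": [
    [0.013, -0.038, 0, 0],
    [0.026, -0.076, 0, 0],
    [0.04, -0.114, 0, 0],
    [0.053, -0.15, 0, 0],
    [0.066, -0.188, 0, 0]
  ]
}}

```text
time: 38.28
tool_pos: [0.5195, -0.1528, 0.2218]
tool_rot: [-0.0, 0.022, 1.0, 0.0]
contact_force: [0.0, -0.3, -2.0]
gripper_width: 0.161
```

Emit:
{"op": "jog_arm", "data": {
  "targets": [
    [0.013, -0.036, 0, 0],
    [0.026, -0.072, 0, 0],
    [0.04, -0.108, 0, 0],
    [0.053, -0.144, 0, 0],
    [0.064, -0.176, 0, 0]
  ]
}}

```text
time: 38.7
tool_pos: [0.448, -0.3264, 0.2219]
tool_rot: [-0.0, 0.023, 1.0, 0.0]
contact_force: [1.1, -0.1, -1.6]
gripper_width: 0.156
```

Emit:
{"op": "jog_arm", "data": {
  "targets": [
    [0, 0, 0, 0],
    [0, 0, 0, 0],
    [0, 0, 0, 0],
    [0, 0, 0, 0],
    [0, 0, 0, 0]
  ]
}}

```text
time: 39.12
tool_pos: [0.4501, -0.3235, 0.222]
tool_rot: [-0.0, 0.02, 1.0, 0.0]
contact_force: [0.3, -0.1, -2.4]
gripper_width: 0.158
```

```bash
python3 - <<'E'
from h import *
go([.4444,-.3264,.08]);s,M=tool();print(s["gripper_width"])
E
```

```text
t 39.12 tcp [ 0.4501 -0.3235  0.222 ] yaw(y-axis) 87.7 shift [ 0.0055 -0.0031  0.142 ]
0.157614994819554
```

Emit:
{"op": "jog_arm", "data": {
  "targets": [
    [0.0055, -0.003, 0.02, 0],
    [0.0055, -0.003, 0.05, 0],
    [0.0055, -0.003, 0.085, 0],
    [0.0055, -0.003, 0.115, 0],
    [0.0055, -0.003, 0.135, 0]
  ]
}}

```text
time: 39.53
tool_pos: [0.4431, -0.325, 0.0836]
tool_rot: [-0.002, 0.02, 1.0, 0.001]
contact_force: [-0.1, -0.4, -3.0]
gripper_width: 0.156
```

Emit:
{"op": "jog_arm", "data": {
  "targets": [
    [0, 0, 0, 0],
    [0, 0, 0, 0],
    [0, 0, 0, 0]
  ]
}}

```text
time: 39.78
tool_pos: [0.4452, -0.3279, 0.089]
tool_rot: [0.001, 0.02, 1.0, -0.001]
contact_force: [0.8, 0.9, -0.8]
gripper_width: 0.16
```

```bash
python3 - <<'E'
from h import *
go([.4444,-.3264,.0459]);s,M=tool();print(s["gripper_width"],s["contact_force"])
E
```

```text
t 39.78 tcp [ 0.4452 -0.3279  0.089 ] yaw(y-axis) 87.7 shift [0.001  0.0015 0.0431]
0.15961238903311226 [ 0.81425766  0.90885651 -0.75875224]
```

Emit:
{"op": "jog_arm", "data": {
  "targets": [
    [0.0003, 0.0007, 0.008, 0],
    [0.0003, 0.0007, 0.016, 0],
    [0.0003, 0.0007, 0.024, 0],
    [0.0003, 0.0007, 0.032, 0],
    [0.0003, 0.0007, 0.038, 0]
  ]
}}

```text
time: 40.2
tool_pos: [0.4433, -0.3264, 0.0478]
tool_rot: [-0.0, 0.021, 1.0, 0.0]
contact_force: [-0.6, 1.1, -2.3]
gripper_width: 0.157
```

Emit:
{"op": "jog_arm", "data": {
  "targets": [
    [0, 0, 0.001, 0],
    [0, 0, 0.003, 0],
    [0, 0, 0.004, 0],
    [0, 0, 0.004, 0],
    [0, 0, 0.004, 0]
  ]
}}

```text
time: 40.62
tool_pos: [0.4439, -0.327, 0.046]
tool_rot: [0.0, 0.021, 1.0, -0.0]
contact_force: [-2.9, 2.4, 5.1]
gripper_width: 0.157
```

```bash
python3 - <<'E'
from h import *
go([.4444,-.3264,.0459]);s,M=tool();print(s["gripper_width"],s["contact_force"])
E
```

```text
t 40.62 tcp [ 0.4439 -0.327   0.046 ] yaw(y-axis) 87.6 shift [-0.0005  0.0006  0.0001]
0.15661925733013563 [-2.86639876  2.44198527  5.11649327]
```

The key is seated at its original height, with contact felt. I'll release it, rise and take a final look.

Emit:
{"op": "jog_arm", "data": {
  "targets": [
    [0, 0, 0, 0],
    [0, 0, 0, 0],
    [0, 0, 0, 0],
    [0, 0, 0, 0],
    [0, 0, 0, 0]
  ],
  "fingers": 0.6
}}

```text
time: 41.03
tool_pos: [0.4438, -0.3269, 0.0451]
tool_rot: [0.0, 0.021, 1.0, -0.0]
contact_force: [-1.4, -0.6, -1.0]
gripper_width: 0.6
```

Emit:
{"op": "jog_arm", "data": {
  "targets": [
    [0, 0, -0.02, 0],
    [0, 0, -0.05, 0],
    [0, 0, -0.09, 0],
    [0, 0, -0.13, 0],
    [0, 0, -0.17, 0]
  ]
}}

```text
time: 41.45
tool_pos: [0.4434, -0.3264, 0.2165]
tool_rot: [-0.0, 0.021, 1.0, 0.0]
contact_force: [0.6, -0.4, 0.3]
gripper_width: 0.604
```

Emit:
{"op": "jog_arm", "data": {
  "targets": [
    [0, -0.04, -0.01, 0],
    [0, -0.08, -0.02, 0],
    [0, -0.12, -0.03, 0],
    [0, -0.16, -0.03, 0],
    [0, -0.16, -0.03, 0]
  ]
}}

```text
time: 41.87
tool_pos: [0.4357, -0.4928, 0.2449]
tool_rot: [-0.0, 0.023, 1.0, -0.002]
contact_force: [-0.4, 1.1, -1.5]
gripper_width: 0.598
```

```bash
python3 - <<'E'
from h import *
go([.4444,-.3264,.2]);s,M=tool();print(s["contact_force"])
t=cams.grab_frame("top");sc=cams.grab_frame("scene");c=cams.get_calibration("scene")
v=np.zeros((600,800,3),np.uint8)
v[:290,:798]=cv2.resize(t[150:288,80:460],None,fx=2.1,fy=2.1,interpolation=cv2.INTER_CUBIC)[:290]
v[300:,:775]=cv2.resize(sc[150:270,90:400],None,fx=2.5,fy=2.5,interpolation=cv2.INTER_CUBIC)
cv2.imwrite("pics/c16.png",np.clip(v[:,:,::-1]*1.5,0,255).astype(np.uint8))
for p in[(.6105,-.0498),(.6113,.0022),(.6125,.0541)]:print(np.round((proj(c,[*p,.153])-[90,150])*2.5+[0,300]),np.round((proj(cams.get_calibration("top"),[*p,.153])-[80,150])*2.1))
E
```

```text
t 41.87 tcp [ 0.4357 -0.4928  0.2449] yaw(y-axis) 87.3 shift [-0.0009  0.1667  0.0443]
[-0.38556765  1.0577724  -1.45574253]
[424. 423.] [500.  63.]
[480. 407.] [449.  63.]
[534. 393.] [398.  63.]
```

View pics/c16.png

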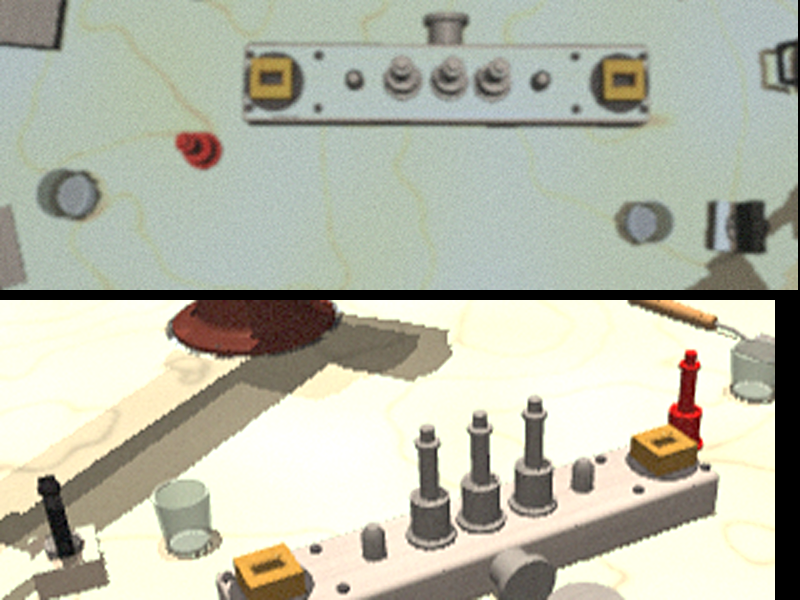

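Everything is in place: three nozzles flush on the rail, both slots turned along the rail, the key upright in its block and the glasses unmoved. I'll hand it in.

```bash
python3 -c "
from plant import manip
print(manip.job_done(),manip.state()['time'])"
```

```text
the job is handed in; nothing more can be done
the job is handed in; nothing more can be done
```

The eclair filler is set up and the job is handed in, at about 42 s of the 208 s allowed. The hand-in gives no verdict, so success rests on my own checks.

- **Nozzles:** Only three steel nozzles were on the counter. I pushed them onto the three middle spigots. Each went down to within about 1 mm of its expected height with contact felt, and the final pictures show them flush and upright.
- **Locks:** The key went fully down in each lock, with the −y one done first. I turned each until the torque rose to 0.7–0.9 N m. Afterwards the wrist camera put the slots about 90° round (−89.6° and about −91°; expected about −91°).
- **Key:** It went back into its block at the height it was taken from, with contact felt, and stands upright in the final picture.
- **Glasses and arm:** The final picture shows both glasses where they were. The arm is clear of everything, with the gripper open.

No check failed. The only disagreements were small:
- Spigot and lock positions measured from farther off were 2–3 mm out, and I corrected them with closer views.
- For the second lock, the slot and the block outline differed by about 2° in angle.
- In the final scene view the one nozzle tip I compared lay about 3 pixels from its predicted place.

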